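# Run the sealed spice jars through the label station

### The job

Run every spice jar on the bench through the label station, one at a time and in order of width, slimmest first: stand the jar in the open chuck with its label squarely facing the scanner, swing the sleeve's lever clockwise until the three rubber-faced jaws hold it firmly, let go of the jar and leave it clamped for about a second so that it is read, then open the jaws and stand it upright in the wooden dispatch tray. Set the jars down gently, do not drop them; finish with the chuck fully open, and leave the dish, the bowl and the scoop where they are.

Things in the scene. Friction and masses are not known exactly. Their poses are not given: they have to be found in the camera images.
- chuck: label station fixed to the bench: 150 mm grey base plate with a steel three-jaw self-centring chuck, axis upright, and a black scanner head on a post. Origin on the chuck axis at bench level; x points from the axis to the scanner. The chuck's flat face (116 mm across) is 50 mm up; jaws stand 16 mm above it. Scanner head: 50 mm wide, front 92 mm from the axis, top 119 mm up
- chuck_face (a point): centre of the chuck's flat face, where a jar stands, 50 mm above the bench; axes as the chuck's
- scanner_window (a point): centre of the dark red window in the scanner's front, 92 mm from the chuck axis and 99 mm above the bench; it looks at the chuck axis
- sleeve (a joint): turn of the chuck's knurled sleeve and lever, rad: 0 = fully open (stop), grows clockwise seen from above, closing all jaws, to 1.55 (stop). Jaw faces stand (39 - 12 x value) mm from the axis; on a jar each yields 6 N per mm, up to 3 mm: 0.17 rad past touch is a firm hold, 0.25 the limit. Takes 5 to 10 N at the lever's grip and stays where it is left
- lever_top (a point): top of the lever's upright round black grip, 85 mm above the bench: 18 mm thick, 120 mm from the chuck axis, holdable over the 45 mm below its top; it swings round the axis with the sleeve. At sleeve 0 it lies 2.366 rad clockwise (from above) of the scanner's direction. The lever bar under it (12 mm thick) lies 29 mm above the bench
- jaw0: jaw of the chuck, steel with a 30 mm wide rubber face that also gives 4 mm sideways; its origin stays close to the chuck axis at bench level and shifts with the jaw; it lies 60 degrees anticlockwise from the scanner's direction
- jaw1: jaw of the chuck, steel with a 30 mm wide rubber face that also gives 4 mm sideways; its origin stays close to the chuck axis at bench level and shifts with the jaw; it lies 180 degrees anticlockwise from the scanner's direction
- jaw2: jaw of the chuck, steel with a 30 mm wide rubber face that also gives 4 mm sideways; its origin stays close to the chuck axis at bench level and shifts with the jaw; it lies 300 degrees anticlockwise from the scanner's direction
- jar_slim: the slimmest of the sealed glass spice jars, 50 mm across, 72 mm tall with its black lid (top 12 mm, 3 mm narrower); 0.1 to 0.5 kg; may be absent. Origin: centre of its underside, z up, x out through the middle of its label. The white bar-code label covers some 100 degrees of one side from 20 mm up; a white paper seal 10 mm wide runs from the label's middle over the lid's edge to the lid's centre
- jar_slim_label (a point): middle of that jar's label, on its surface, 25 mm from its axis
- jar_medium: the middle of the sealed glass spice jars, 58 mm across, 82 mm tall with its black lid (top 12 mm, 3 mm narrower); 0.1 to 0.5 kg; may be absent. Origin: centre of its underside, z up, x out through the middle of its label. The white bar-code label covers some 100 degrees of one side from 20 mm up; a white paper seal 10 mm wide runs from the label's middle over the lid's edge to the lid's centre
- jar_medium_label (a point): middle of that jar's label, on its surface, 29 mm from its axis
- jar_wide: the widest of the sealed glass spice jars, 66 mm across, 92 mm tall with its black lid (top 12 mm, 3 mm narrower); 0.1 to 0.5 kg; may be absent. Origin: centre of its underside, z up, x out through the middle of its label. The white bar-code label covers some 100 degrees of one side from 20 mm up; a white paper seal 10 mm wide runs from the label's middle over the lid's edge to the lid's centre
- jar_wide_label (a point): middle of that jar's label, on its surface, 33 mm from its axis
- tray: wooden dispatch tray, fixed, 340 x 170 mm outside, 50 mm tall, open on top, walls and floor 7 mm thick; origin under its centre, x along its length
- tray_floor (a point): centre of the tray's inner floor, 7 mm above the bench; axes as the tray's
- dish: round dark metal dish of green cardamom, 160 mm across, 30 mm tall: not part of the job; origin under its centre
- bowl: round steel bowl of cloves, 116 mm across, 50 mm tall: not part of the job; origin under its centre
- scoop: wooden-handled scoop, 140 mm long, lying: not part of the job; origin under its middle

How it is judged:
By the outcome, as a careful person would: the job done as asked, in the order asked, and still so for the second after the job is handed in, with the robot touching nothing.
Of jar_slim, jar_medium, jar_wide only 2 to 3 are there at a start; the rules pass over those that are not, and their reading is None.
At some moment in a run one of jar_slim, jar_medium, jar_wide may be knocked a few centimetres aside while the robot is not near it.
It also fails if it takes over 210 s, if anything falls off the work surface, if the arm or the gripper's body presses on something with over 40 N, if the wrist force passes 120 N, or if a joint passes its speed limit or range.

### The arm

A 7-joint arm with a two-finger parallel gripper is mounted at the origin on the work surface. World frame = base frame: x ahead of the robot, y to its left, z up, the work surface at z = 0. Lengths are in m, angles in rad, forces in N, time in s.
With the tool pointing down it reaches from about 0.425 to 0.925 m from the base axis. Payload 6.8 kg.
Tool frame: the origin (TCP) lies at the very end of the fingers, on their centre line; the grasp point (between the pads) lies bot.grip_depth behind it (bot.grip_depth is the distance from the TCP to the grasp point, in m); z points along the fingers, y is the line along which they close (so a half turn about z gives the same grasp; the last joint's range is limited). The gripper opens to 85 mm and grips with 20 to 120 N. Pads are 22 mm wide; open, the fingers measure 114 mm over their backs; the gripper's body (76 mm by 85 mm) begins 54 mm behind the grasp point. The pads swing forward as they close: fully open they stand 13 mm farther back than shut.
Start: joints at [-1.311, 0.477, 0.022, 1.555, -0.011, 1.109, -0.083], TCP at [0.243, 0.63, 0.231] pointing down, gripper open.
Joint ranges: [-2.96, 2.96], [-0.34, 2.1], [-1.41, 1.46], [0.24, 2.44], [-1.37, 4.51], [0.17, 1.92], [-2.96, 2.96]. Speed limits (rad/s): [2.39, 2.39, 3.14, 3.14, 3.14, 3.14, 3.14].

### API

Orientations are given as a unit quaternion [w, x, y, z].
In Python, from station import bot gives the robot as it stands.
- The arm moves only by the tool send_rows, never from a script. Its arguments are lists of equal length, an entry for each row: "slide": the shift along the tool's x, y, z in mm, a list of three; "roll": the turn about the tool's z in degrees; "claw": the opening, from 0 (shut) to 1 (fully open). A call has exactly 8 rows; each row is the pose to reach, as a shift and turn from the pose commanded when the call began, along the tool's axes at that moment; what a row does not reach only later rows make up. A row lasts 1/12 s, in which the tool goes at most 41.7 mm and 7.16 degrees, less where a joint would pass 70% of its speed; a pose out of reach is approached as far as the arm can. A call with a gripper value outside its range is refused whole. The fingers move at their own pace and stop on an object; "force" is the grip in N (left out, the last holds). Time passes only in rows, so rows that repeat a pose let the fingers close, or fill a call up. It gives the time, the measured TCP pose, the force, the opening and the grip force at its end, in the units of the state.
- bot.get_obs(): the state, without advancing time (a new reading comes with each control period).
- bot.read_camera(name): name is "scene" or "top"; returns the picture (400x640x3 uint8, red, green, blue); there is no depth.
- bot.camera_model(name): a dict with "camera_matrix" (3x3 intrinsics, pixels), "camera_from_world" (4x4, takes a point from world to camera coordinates). Camera axes: x right, y down, z forward; pixel columns grow to the right and rows downward; lengths in m; the calibration is good to about 2 mm. A picture is of the moment at which its call begins. camera_model takes no time and is no camera call.
- bot.hand_in(): hands the job in; it is judged then, once.
The state is a dict: "t": time; "q": joint angles; "joint_vel": joint speeds; "joint_torque": joint torques, N m; "eef_pos": TCP position; "tool_rot": TCP orientation; "contact_force": force on the tool from outside, world axes, zero at the start; "torque": the same for the moment, N m; "gripper_width": opening from 0.0 (shut) to 1.0 (fully open); "grasp_force": force on a finger pad.
Only numpy, scipy, OpenCV 4.12 (cv2) and the standard library are available. Lean on these libraries where they do the work, as an engineer would, in place of code of your own. Each camera call takes 0.05 s, during which the arm holds its last target. There are 200 camera calls.

## Working session

There is one attempt and no reset: what is moved stays moved. The work goes in short steps, Python scripts to look and compute and a tool call to move; the robot and the scene stay as the last step left them, time stands still between calls to the robot, and variables do not carry over. Pictures are saved under pics/ and viewed, at most 14 in all, crops included, and the job is handed in when it is done.

Besides the shell and the picture viewer there is one more tool, called after "Request:" as name([rows], argument=value, ...), one row to a line, values as JSON. send_rows: Moves the arm, as the interface text tells. Its arguments: {"type":"object","properties":{"slide":{"type":"array","items":{"type":"array","items":{"type":"number"}}},"roll":{"type":"array","items":{"type":"number"}},"claw":{"type":"array","items":{"type":"number"}},"force":{"type":"number"}},"required":["slide","roll","claw"]}

```bash
mkdir -p pics; ls
python3 - <<'E'
from station import bot
import cv2,numpy as np
o=bot.get_obs(); print({k:np.round(v,3).tolist() for k,v in o.items()}, bot.grip_depth)
for n in("scene","top"):
    cv2.imwrite(f"pics/{n}0.png",bot.read_camera(n)[:,:,::-1])
    m=bot.camera_model(n); print(n,np.round(m["camera_matrix"],1).tolist(),np.round(m["camera_from_world"],3).tolist())
E
```

```text
pics
{'t': 0.0, 'q': [-1.311, 0.478, 0.022, 1.556, -0.012, 1.109, -0.083], 'joint_vel': [-0.001, 0.0, -0.0, 0.002, 0.0, -0.0, -0.002], 'joint_torque': [-0.001, -59.645, 1.608, -28.12, 0.012, 0.009, 0.0], 'eef_pos': [0.243, 0.629, 0.23], 'tool_rot': [-0.0, 0.183, 0.983, -0.001], 'contact_force': [1.162, 0.55, -0.336], 'torque': [-0.035, -0.011, 0.016], 'grasp_force': 0.0, 'gripper_width': 1.003} 0.0187
scene [[366.7, 0.0, 320.1], [0.0, 366.7, 191.3], [0.0, 0.0, 1.0]] [[0.283, 0.959, -0.006, -0.198], [0.618, -0.187, -0.764, -0.265], [-0.734, 0.213, -0.645, 1.48], [0.0, 0.0, 0.0, 1.0]]
top [[449.7, 0.0, 320.1], [0.0, 449.7, 200.8], [0.0, 0.0, 1.0]] [[-0.025, -1.0, -0.004, 0.058], [-0.988, 0.026, -0.153, 0.565], [0.153, 0.0, -0.988, 1.258], [0.0, 0.0, 0.0, 1.0]]
```

View pics/scene0.png

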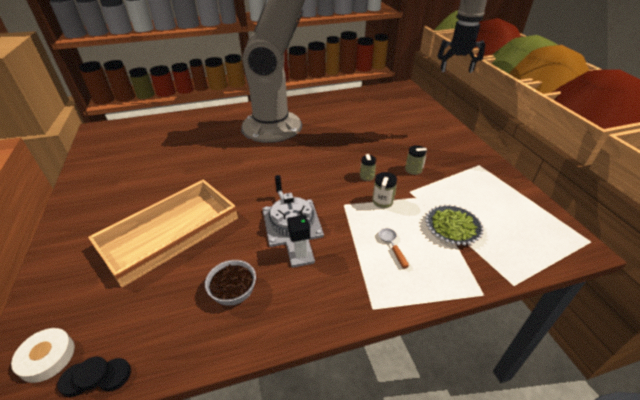

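View pics/top0.png

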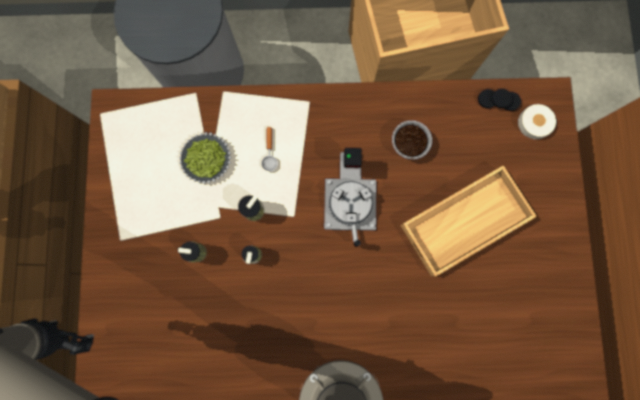

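The scene view shows three jars at about (368,167), (385,190) and (416,160). The chuck is at (292,215), the tray at (165,230), the bowl at (231,283) and the dish at (455,225). In the top view the jars are at (250,207), (192,252) and (251,255), the chuck is at (351,203) with its lever grip at (355,242), and the tray centre is at (470,222).

```bash
cat > h.py <<'E'
from station import bot
import cv2,numpy as np
def cam(n):
    m=bot.camera_model(n); return np.array(m["camera_matrix"]),np.array(m["camera_from_world"])
def ray(n,uv):
    K,T=cam(n); d=T[:3,:3].T@np.linalg.solve(K,[uv[0],uv[1],1.]); return -T[:3,:3].T@T[:3,3],d/np.linalg.norm(d)
def plane(n,uv,z):
    c,d=ray(n,uv); return c+d*(z-c[2])/d[2]
def tri(a,b):
    (c1,d1),(c2,d2)=ray("top",a),ray("scene",b)
    s=np.linalg.lstsq(np.c_[d1,-d2],c2-c1,rcond=None)[0]
    p,q=c1+s[0]*d1,c2+s[1]*d2
    return (p+q)/2,np.linalg.norm(p-q)
def proj(n,p):
    K,T=cam(n); x=K@(T[:3,:3]@np.array(p)+T[:3,3]); return x[:2]/x[2]
E
python3 - <<'E'
from h import *
t=cv2.imread("pics/top0.png");s=cv2.imread("pics/scene0.png")
f=lambda im,x,y,w,h,k:cv2.resize(im[y:y+h,x:x+w],None,fx=k,fy=k,interpolation=cv2.INTER_CUBIC)
a=f(t,165,180,110,90,7);cv2.imwrite("pics/c1.png",a)
cv2.imwrite("pics/c2.png",f(s,350,135,85,80,7))
cv2.imwrite("pics/c3.png",np.hstack([f(t,315,140,70,110,5),f(s,255,170,80,110,5)]))
E
```

```text
(no output)
```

View pics/c1.png

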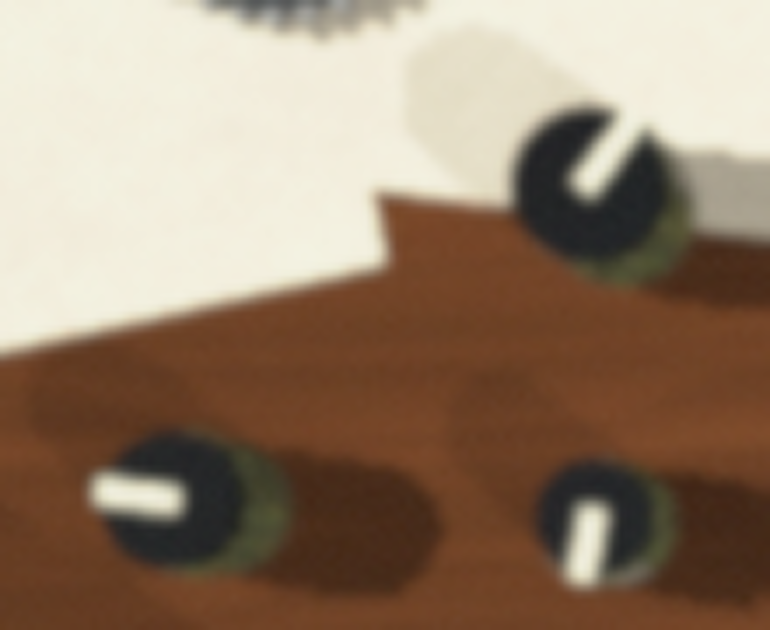

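View pics/c2.png

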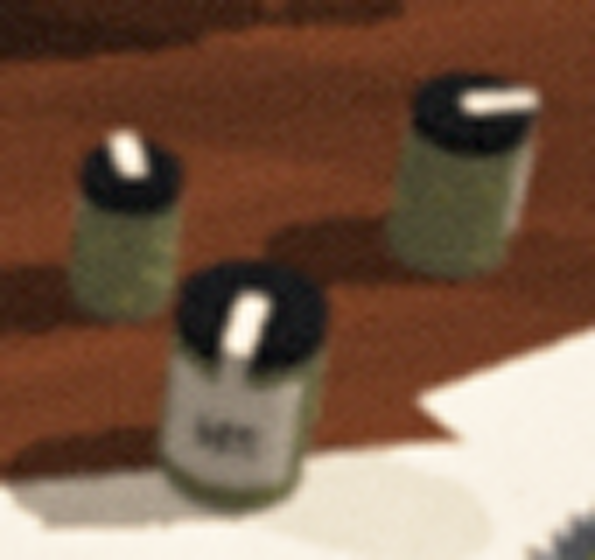

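View pics/c3.png

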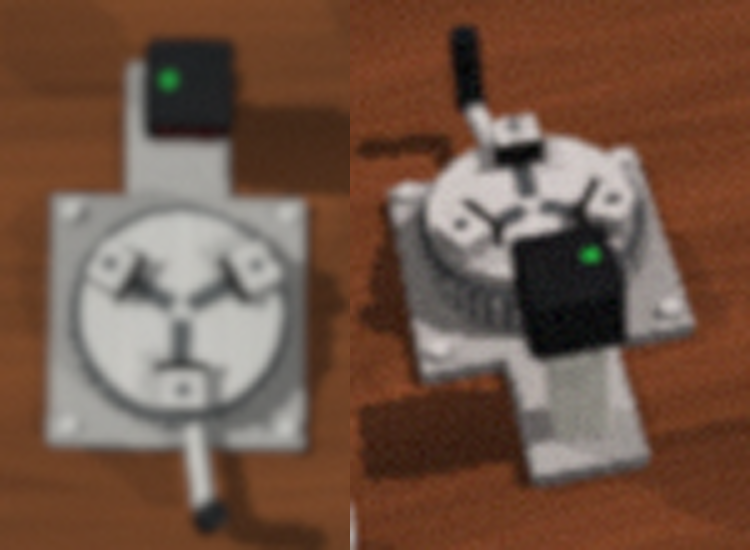

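The crops show the following:
- **Slim jar:** top (250,254), seal pointing toward the robot.
- **Medium jar:** top (191,251), seal pointing left (+y).
- **Wide jar:** top (249,207), seal pointing up and right.
- **Chuck:** centre at about top (351,203), with the scanner straight up. The lever sits nearly opposite the scanner, so the chuck looks partly closed.

Next I measure these.

```bash
cat > meas.py <<'E'
from h import *
def jars(n,img,boxes,k=4):
    out=[]
    for (x,y,w,h) in boxes:
        c=cv2.resize(img[y:y+h,x:x+w],None,fx=k,fy=k,interpolation=cv2.INTER_CUBIC).astype(int)
        mx=c.max(2)
        d=(mx<62).astype(np.uint8)
        nl,l,st,_=cv2.connectedComponentsWithStats(d); i=1+np.argmax(st[1:,4]); lid=(l==i).astype(np.uint8)
        hull=cv2.convexHull(cv2.findContours(lid,0,1)[0][0] if True else None)
        e=cv2.fitEllipse(hull)
        M=cv2.moments(hull); ce=np.array([M['m10'],M['m01']])/M['m00']
        near=np.zeros_like(lid); cv2.fillConvexPoly(near,hull,1); near=cv2.dilate(near,np.ones((9,9)))
        wh=((c.min(2)>150)&(near>0)).astype(np.uint8)
        nl,l,st,_=cv2.connectedComponentsWithStats(wh)
        seal=None
        if nl>1:
            i=1+np.argmax(st[1:,4]); pts=np.argwhere(l==i)[:,::-1].astype(float); m=pts.mean(0)
            seal=(m+.5)/k-.5+[x,y]
        out.append(((ce+.5)/k-.5+[x,y],seal,np.round(np.array(e[1])/k,1)))
    return out
E
python3 - <<'E'
from meas import *
t=cv2.imread("pics/top0.png");s=cv2.imread("pics/scene0.png")
T=jars("top",t,[(238,242,26,26),(172,238,32,28),(234,190,32,30)])
S=jars("scene",s,[(356,150,22,22),(404,140,28,25),(371,167,30,25)])
for a,b,h in zip(T,S,(.072,.082,.092)):
    p,e=tri(a[0],b[0]); q=plane("top",a[0],h-.004)
    print("lid",a[0].round(1),b[0].round(1),a[2],b[2],p.round(4),e.round(4),q.round(4))
    if a[1] is not None:
        r=plane("top",a[1],h); v=r-q; print("  seal",a[1].round(1),r.round(4),np.degrees(np.arctan2(v[1],v[0])).round(1),np.hypot(*v[:2]).round(4))
        if b[1] is not None: print("   tri seal",[np.round(z,4) for z in tri(a[1],b[1])])
# tray, plate
hsv=cv2.cvtColor(t,cv2.COLOR_BGR2HSV)
sub=np.zeros(t.shape[:2],np.uint8); sub[155:285,390:545]=1
m=((hsv[...,2]>150)&(sub>0)).astype(np.uint8); c=max(cv2.findContours(m,0,1)[0],key=cv2.contourArea)
B=cv2.boxPoints(cv2.minAreaRect(c)); P=np.array([plane("top",b,.05) for b in B]); print("tray px",B.round(1).tolist()); print(P.round(3).tolist(),P.mean(0).round(4),[np.linalg.norm(P[i]-P[i-1]).round(3) for i in range(4)])
sub[:]=0; sub[172:235,315:385]=1
m=((hsv[...,1]<70)&(hsv[...,2]>70)&(sub>0)).astype(np.uint8)
m=cv2.morphologyEx(m,cv2.MORPH_CLOSE,np.ones((3,3)))
sub[:]=0; sub[178:232,315:385]=1; c=max(cv2.findContours(m*sub,0,1)[0],key=cv2.contourArea)
r=cv2.minAreaRect(c); B=cv2.boxPoints(r); P=np.array([plane("top",b,.012) for b in B]); print("plate",B.round(1).tolist(),r);print(P.round(3).tolist(),P.mean(0).round(4))
# rubber-grip
for n,im,bx in(("top",t,(345,230,22,22)),("scene",s,(270,172,20,22))):
    x,y,w,h=bx; d=(im[y:y+h,x:x+w].max(2)<62).astype(np.uint8); nl,l,st,ce=cv2.connectedComponentsWithStats(d); print(n,[(st[i].tolist(),(ce[i]+[x,y]).round(1).tolist()) for i in range(1,nl) if st[i,4]>5])
E
```

```text
lid [250. 253.] [368.2 160.4] [14.9 17.4] [11.6 14.5] [0.421 0.244 0.064] 0.0011 [0.4207 0.2429 0.068 ]
  seal [248.6 256.5] [0.4108 0.2462 0.072 ] 161.3 0.0104
   tri seal [array([0.411 , 0.2466, 0.0711]), np.float64(0.0006)]
lid [190.2 251. ] [416.4 151.2] [19.1 21.1] [12.4 17.5] [0.4304 0.4092 0.0731] 0.0016 [0.4299 0.407  0.078 ]
  seal [184.7 250.4] [0.4318 0.4211 0.082 ] 82.4 0.0143
   tri seal [array([0.4321, 0.4222, 0.0802]), np.float64(0.0011)]
lid [249.2 206.9] [386.1 179.3] [20.5 21.7] [17.8 24.6] [0.5492 0.2446 0.0829] 0.0046 [0.5476 0.2416 0.088 ]
  seal [251.1 201.9] [0.5611 0.2358 0.092 ] -23.4 0.0147
   tri seal [array([0.5617, 0.2363, 0.0883]), np.float64(0.0002)]
tray px [[400.79998779296875, 223.6999969482422], [504.29998779296875, 162.3000030517578], [536.2999877929688, 216.1999969482422], [432.8999938964844, 277.6000061035156]]
[[0.494, -0.185, 0.05], [0.665, -0.496, 0.05], [0.505, -0.573, 0.05], [0.34, -0.267, 0.05]] [ 0.5009 -0.3804  0.05  ] [np.float64(0.174), np.float64(0.355), np.float64(0.178), np.float64(0.348)]
plate [[324.0, 178.0], [376.0, 178.0], [376.0, 231.0], [324.0, 231.0]] ((349.9999694824219, 204.49998474121094), (52.99999237060547, 51.99999237060547), 90.0)
[[0.64, 0.03, 0.012], [0.636, -0.125, 0.012], [0.478, -0.118, 0.012], [0.482, 0.034, 0.012]] [ 0.5589 -0.0447  0.012 ]
top [([9, 11, 7, 5, 27], [357.1, 243.0])]
scene [([5, 3, 7, 17, 80], [277.8, 182.9])]
```

```bash
cat >> meas.py <<'E'
def grip_top(t,box):
    x,y,w,h=box; k=4
    c=cv2.resize(t[y:y+h,x:x+w],None,fx=k,fy=k,interpolation=cv2.INTER_CUBIC)
    d=(c.max(2)<62).astype(np.uint8); nl,l,st,ce=cv2.connectedComponentsWithStats(d); i=1+np.argmax(st[1:,4])
    return (ce[i]+.5)/k-.5+[x,y],st[i]
def seal_axis(t,box,z,lid):
    """direction on the lid plane from lid centre out along the seal"""
    x,y,w,h=box;k=6
    c=cv2.resize(t[y:y+h,x:x+w],None,fx=k,fy=k,interpolation=cv2.INTER_CUBIC).astype(int)
    wh=(c.min(2)>140).astype(np.uint8); nl,l,st,ce=cv2.connectedComponentsWithStats(wh)
    P=[]
    for v,u in np.argwhere(l>0):
        p=plane("top",((u+.5)/k-.5+x,(v+.5)/k-.5+y),z); P.append(p[:2])
    P=np.array(P); P=P[np.linalg.norm(P-lid,axis=1)<.028]
    m=P.mean(0); a=np.linalg.svd(P-m,full_matrices=False)[2][0]; a*=np.sign(a@(m-lid))
    s=(P-m)@a
    return np.degrees(np.arctan2(a[1],a[0])),m,m+a*s.min(),m+a*s.max()
E
python3 - <<'E'
from meas import *
t=cv2.imread("pics/top0.png")
for b,h,l in(((238,242,26,26),.072,(.4207,.2429)),((172,238,32,28),.082,(.43,.407)),((238,192,24,22),.092,(.548,.242))):
    try: print([np.round(v,4).tolist() for v in seal_axis(t,b,h,np.array(l))])
    except Exception as e: print(e)
# chuck: jaw-face disc & plate edges, subpixel
hsv=cv2.cvtColor(t,cv2.COLOR_BGR2HSV).astype(float)
S=hsv[...,1]
def edge(rows,cols,axis):
    pts=[]
    for r in (rows if axis==0 else cols):
        line=S[r,cols[0]:cols[-1]+1] if axis==0 else S[rows[0]:rows[-1]+1,r]
        g=np.abs(np.diff(cv2.GaussianBlur(line.reshape(1,-1),(5,1),1)[0])); i=g.argmax()
        o=np.sum(g[max(0,i-2):i+3]*np.arange(max(0,i-2),min(len(g),i+3)))/g[max(0,i-2):i+3].sum()+.5
        pts.append((cols[0]+o,r) if axis==0 else (r,rows[0]+o))
    pts=np.array(pts); W=np.array([plane("top",p,.01)[:2] for p in pts])
    vx,vy,x0,y0=cv2.fitLine(W.astype(np.float32),cv2.DIST_HUBER,0,1e-4,1e-4).ravel()
    return np.degrees(np.arctan2(vy,vx)),(x0,y0),pts.mean(0).round(1)
print("L",edge(range(184,226),range(318,331),0));print("R",edge(range(184,226),range(370,384),0))
print("B",edge(range(224,238),range(328,350),1));print("T",edge(range(170,186),range(327,338),1))
print("post L",edge(range(160,175),range(335,346),0),"post R",edge(range(168,177),range(356,368),0))
g=cv2.cvtColor(t,cv2.COLOR_BGR2GRAY); x0,y0=322,172
c=cv2.resize(g[y0:236,x0:380],None,fx=6,fy=6,interpolation=cv2.INTER_CUBIC)
b=(c>175).astype(np.uint8); b=cv2.morphologyEx(b,cv2.MORPH_OPEN,np.ones((13,13))); ct=max(cv2.findContours(b,0,1)[0],key=cv2.contourArea)
e=cv2.fitEllipse(cv2.convexHull(ct)); ec=(np.array(e[0])+.5)/6-.5+[x0,y0]; print("disc",ec,np.array(e[1])/6,plane("top",ec,.05).round(4))
gt,st=grip_top(t,(345,234,22,18)); print("grip",gt,st,plane("top",gt,.08).round(4))
# red window of scanner
r=(hsv[...,0]<12)|(hsv[...,0]>170); m=(hsv[...,2]<110)&(hsv[...,1]>140)
print(np.round(S[164:170,340:366]).astype(int).tolist())
E
```

```text
[169.2858, [0.4085, 0.2467], [0.4236, 0.2438], [0.3936, 0.2495]]
time passes only in moves, steps and waits
time passes only in moves, steps and waits
L (np.float32(-2.9106443), (np.float32(0.56064594), np.float32(0.032770198)), array([323.8, 204.5]))
R (np.float32(-2.8236828), (np.float32(0.5551521), np.float32(-0.12219422)), array([376.1, 204.5]))
B (np.float32(87.54447), (np.float32(0.4845225), np.float32(-0.008689549)), array([338.5, 229.7]))
T (np.float32(87.66726), (np.float32(0.64058197), np.float32(0.0046443692)), array([332. , 177.8]))
post L (np.float32(-1.954544), (np.float32(0.67284465), np.float32(-0.01658385)), array([339.3, 167. ])) post R (np.float32(-1.3969169), (np.float32(0.6560643), np.float32(-0.08193899)), array([361.2, 172. ]))
disc [340.38755417 207.09525808] [15.28975423 24.97057343] [ 0.5459 -0.0143  0.05  ]
grip [357.18302603 243.01382863] [ 37  26  28  24 461] [ 0.44   -0.0563  0.08  ]
[[36, 13, 9, 7, 0, 7, 17, 16, 23, 16, 16, 18, 24, 9, 8, 9, 24, 16, 16, 8, 32, 103, 154, 157, 161, 159], [38, 15, 7, 7, 7, 23, 80, 107, 92, 100, 82, 98, 80, 75, 87, 100, 93, 85, 70, 82, 80, 135, 156, 162, 156, 154], [36, 16, 8, 8, 9, 16, 78, 110, 111, 113, 102, 111, 110, 110, 110, 140, 137, 121, 100, 90, 113, 139, 162, 158, 162, 154], [38, 13, 8, 9, 7, 12, 30, 41, 41, 47, 41, 41, 44, 45, 48, 68, 64, 59, 46, 35, 60, 126, 151, 159, 165, 154], [41, 14, 8, 8, 9, 12, 15, 19, 19, 19, 21, 19, 19, 20, 23, 26, 26, 24, 14, 20, 37, 87, 153, 168, 171, 166], [40, 14, 8, 8, 6, 8, 10, 14, 10, 10, 14, 12, 12, 14, 12, 12, 14, 12, 11, 12, 26, 77, 152, 162, 164, 158]]
```

```bash
python3 - <<'E'
s=open('h.py').read()
s=s.replace("def cam(n):\n    m=bot.camera_model(n); return","import functools\n@functools.lru_cache(None)\ndef cam(n):\n    m=bot.camera_model(n); return")
open('h.py','w').write(s)
E
python3 - <<'E'
from meas import *
t=cv2.imread("pics/top0.png");s=cv2.imread("pics/scene0.png")
for b,h,l in(((238,242,26,26),.072,(.4207,.2429)),((172,238,32,28),.082,(.43,.407)),((238,192,24,22),.092,(.548,.242))):
    print([np.round(v,4).tolist() for v in seal_axis(t,b,h,np.array(l))])
B=[tri(a,b) for a,b in (((330,182),(319.4,232)),((375,181.6),(273,240)),((373.4,226),(265,208)),((328.6,225),(309.4,201)))]
P=np.array([b[0] for b in B]); print(P.round(4).tolist(),P.mean(0).round(4),[b[1].round(4) for b in B])
o=bot.get_obs(); p=o["eef_pos"]; print(proj("top",p),proj("scene",p))
f=lambda im,c:cv2.resize(im[max(0,int(c[1])-35):int(c[1])+35,max(0,int(c[0])-35):int(c[0])+35],(490,490),interpolation=2)
cv2.imwrite("pics/g0.png",np.hstack([f(t,proj("top",p)),f(s,proj("scene",p))]))
# tray: inner floor vs rim in top
E
```

```text
[169.2858, [0.4085, 0.2467], [0.4236, 0.2438], [0.3936, 0.2495]]
[80.8488, [0.4317, 0.4207], [0.4293, 0.4057], [0.4339, 0.4346]]
[-37.3075, [0.5601, 0.2365], [0.5476, 0.246], [0.572, 0.2274]]
[[0.6289, 0.0157, 0.0097], [0.6256, -0.1158, 0.0153], [0.4926, -0.1099, 0.0133], [0.4995, 0.0229, 0.0125]] [ 0.5616 -0.0467  0.0127] [np.float64(0.0067), np.float64(0.0112), np.float64(0.0022), np.float64(0.0053)]
[ 76.54448354 329.93826508] [454.70290941  74.78314807]
```

View pics/g0.png

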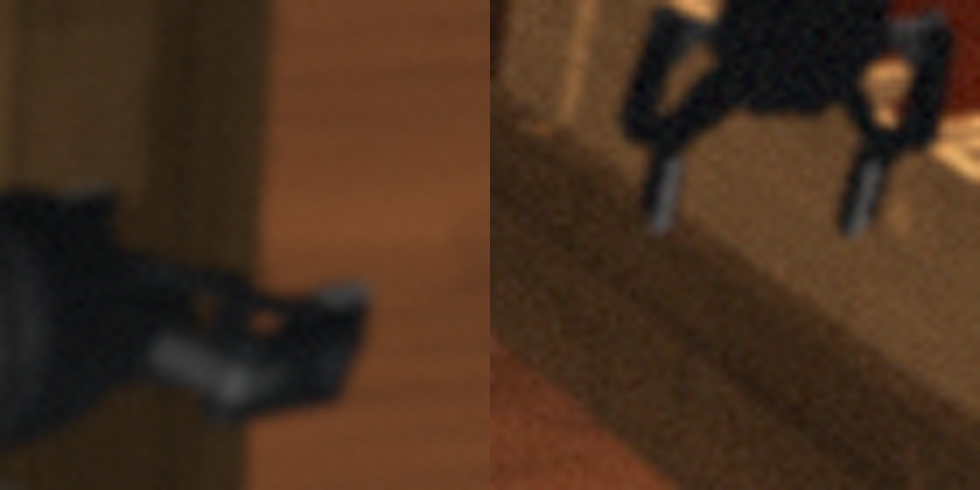

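The crop shows the gripper fingertips near the projected TCP, a few pixels off, so the calibration agrees to within about 10 mm at that far edge. Next: move toward the lever, which is at sleeve ≈ 0.64, to open the chuck.

```bash
cat > go.py <<'E'
import sys
from h import *
from scipy.spatial.transform import Rotation as R
def state():
    o=bot.get_obs(); q=np.array(o["tool_rot"]); M=R.from_quat(q[[1,2,3,0]]).as_matrix()
    return o,np.array(o["eef_pos"]),M,np.degrees(np.arctan2(M[1,1],M[0,1]))
def plan(wps,p=None,M=None,yaw=None):
    """successive calls: slide/roll from each pose (tool down assumed for later ones)"""
    o,p0,M0,y0=state()
    print("t",round(o["t"],2),"tcp",p0.round(4),"yaw",round(y0,1),"tilt",np.degrees(np.arccos(-M0[2,2])).round(2),"q7",round(o["q"][6],2),"w",round(o["gripper_width"],3))
    p,M,yaw=p0,M0,y0
    for (x,y,z,a) in wps:
        s=M.T@(np.array([x,y,z])-p)*1000; r=(yaw-a+180)%360-180
        print("->",(round(x,4),round(y,4),round(z,4),a),"slide",s.round(1).tolist(),"roll",round(r,1))
        p=np.array([x,y,z]); yaw=a; c,d=np.cos(np.radians(a)),np.sin(np.radians(a)); M=np.array([[-d,c,0],[c,d,0],[0,0,-1.]]).astype(float)
if __name__=="__main__": plan(eval(sys.argv[1]))
E
python3 go.py "[(.5,.35,.2,95),(.46,.05,.2,95),(.44,-.056,.15,95)]"
```

```text
t 0.1 tcp [0.2425 0.6293 0.2304] yaw 68.9 tilt 0.1 q7 -0.08 w 0.998
-> (0.5, 0.35, 0.2, 95) slide [-340.7, -168.0, 30.7] roll -26.1
-> (0.46, 0.05, 0.2, 95) slide [66.0, -295.4, 0.0] roll 0
-> (0.44, -0.056, 0.15, 95) slide [29.2, -103.9, 50.0] roll 0
```

Request:
send_rows([
  [-42,-21,4],
  [-85,-42,8],
  [-127,-63,12],
  [-170,-84,15],
  [-212,-105,19],
  [-255,-126,23],
  [-290,-145,27],
  [-290,-145,27],
], roll=[-4,-8,-12,-16,-20,-24,-26,-26], claw=[1,1,1,1,1,1,1,1], force=40)

```text
t: 0.77
eef_pos: [0.4633, 0.3868, 0.2038]
tool_rot: [0.0, -0.043, 0.999, -0.001]
contact_force: [0.9, 0.4, -0.3]
gripper_width: 1.004
grasp_force: 0.0
```

Request:
send_rows([
  [10,-40,0],
  [20,-80,0],
  [30,-120,0],
  [40,-160,0],
  [50,-200,0],
  [58,-240,0],
  [66,-280,0],
  [66,-295,0],
], roll=[0,0,0,0,0,0,0,0], claw=[1,1,1,1,1,1,1,1])

```text
t: 1.43
eef_pos: [0.4186, 0.0849, 0.2038]
tool_rot: [-0.001, -0.04, 0.999, -0.001]
contact_force: [0.2, -0.5, -0.1]
gripper_width: 1.0
grasp_force: 0.0
```

```bash
python3 go.py "[(.44,-.056,.13,95),(.44,-.056,.046,95)]"
```

```text
t 1.43 tcp [0.4186 0.0849 0.2038] yaw 94.6 tilt 0.16 q7 1.32 w 1.0
-> (0.44, -0.056, 0.13, 95) slide [-10.2, -142.1, 74.0] roll -0.4
-> (0.44, -0.056, 0.046, 95) slide [0.0, 0.0, 84.0] roll 0
```

Request:
send_rows([
  [-2,-36,10],
  [-5,-72,30],
  [-8,-108,50],
  [-10,-142,74],
  [-10,-142,74],
  [-10,-142,74],
  [-10,-142,74],
  [-10,-142,74],
], roll=[0,0,0,0,0,0,0,0], claw=[1,1,1,1,1,1,1,1])

```text
t: 2.1
eef_pos: [0.4433, -0.0487, 0.1307]
tool_rot: [0.0, -0.044, 0.999, 0.0]
contact_force: [0.4, 0.2, 0.3]
gripper_width: 1.0
grasp_force: 0.0
```

```bash
python3 go.py "[(.44,-.056,.046,95)]"
python3 - <<'E'
from h import *
o=bot.get_obs(); p=np.array(o["eef_pos"])
ims=[]
for n in("top","scene"):
    im=bot.read_camera(n); im=im[:,:,::-1].copy(); cv2.imwrite(f"pics/{n}1.png",im)
    c=proj(n,p).astype(int); x,y=c[0]-30,c[1]-30; k=6
    z=cv2.resize(im[y:y+66,x:x+66],None,fx=k,fy=k,interpolation=2)
    u=((proj(n,p)+.5-[x,y])*k).astype(int); cv2.drawMarker(z,tuple(map(int,u)),(0,0,255),0,12); 
    u=((proj(n,[.44,-.0563,.085])+.5-[x,y])*k).astype(int); cv2.drawMarker(z,tuple(map(int,u)),(255,255,0),1,12); ims.append(z)
cv2.imwrite("pics/g1.png",np.hstack(ims))
E
```

```text
t 2.1 tcp [ 0.4433 -0.0487  0.1307] yaw 95.0 tilt 0.06 q7 1.72 w 1.0
-> (0.44, -0.056, 0.046, 95) slide [4.0, -7.0, 84.7] roll 0.0
```

View pics/g1.png

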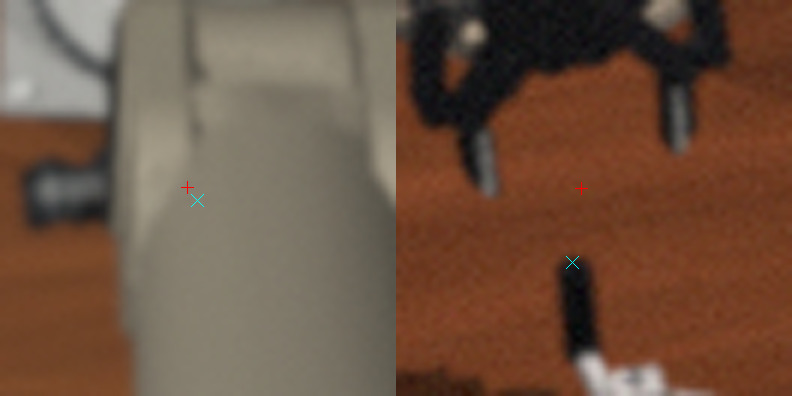

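The top view has the arm covering the lever. In the scene view the fingertips' midpoint (585,169 in the crop) lies just above the projected TCP (582,188), and the projected grip top (572,262) lies on the actual grip, so the calibration is good here. I'll lower, grip, and swing the lever open.

Request:
send_rows([
  [4,-7,20],
  [4,-7,42],
  [4,-7,64],
  [4,-7,85],
  [4,-7,85],
  [4,-7,85],
  [4,-7,85],
  [4,-7,85],
], roll=[0,0,0,0,0,0,0,0], claw=[1,1,1,1,0.1,0,0,0])

```text
t: 2.87
eef_pos: [0.4406, -0.0569, 0.0466]
tool_rot: [0.001, -0.043, 0.999, 0.0]
contact_force: [-0.6, -0.3, 0.2]
gripper_width: 0.456
grasp_force: 0.0
```

Request:
send_rows([
  [0,0,0],
  [0,0,0],
  [0,0,0],
  [0,0,0],
  [0,0,0],
  [0,0,0],
  [0,0,0],
  [0,0,0],
], roll=[0,0,0,0,0,0,0,0], claw=[0,0,0,0,0,0,0,0])

```text
t: 3.53
eef_pos: [0.4404, -0.0571, 0.0464]
tool_rot: [0.001, -0.043, 0.999, 0.0]
contact_force: [-1.3, 1.0, 8.6]
gripper_width: 0.201
grasp_force: 38.7
```

```bash
cat > lever.py <<'E'
import sys
from go import *
C=np.array([.5605,-.0455]); PSI=-2.5
def pt(s,r=.12):
    a=np.radians(PSI)-2.366-s; return C+r*np.array([np.cos(a),np.sin(a)])
def now(p):
    v=np.array(p[:2])-C; a=np.arctan2(v[1],v[0]); return (np.radians(PSI)-2.366-a)%(2*np.pi),np.hypot(*v)
def arc(s1,n=8,z=None):
    o,p,M,y=state(); s0,r=now(p); print("sleeve",round(s0,3),"r",round(r,4),"yaw",round(y,1),"z",p[2].round(4),"grip",o["gripper_width"],o["grasp_force"],"F",np.round(o["contact_force"],1),"q7",round(o["q"][6],2))
    for s in np.linspace(s0,s1,n+1)[1:]:
        d=np.r_[pt(s,r),p[2]]-p; print((M.T@d*1000).round(1).tolist())
if __name__=="__main__": arc(*map(float,sys.argv[1:2]),*map(int,sys.argv[2:3]))
E
python3 lever.py 0.0 7
```

```text
sleeve 0.636 r 0.1207 yaw 94.9 z 0.0464 grip 0.20061733935267523 38.73743534088135 F [-1.3  1.   8.6] q7 1.81
[-0.6, -10.9, -0.0]
[-2.2, -21.8, -0.0]
[-4.8, -32.4, 0.0]
[-8.3, -42.8, 0.0]
[-12.8, -52.8, 0.0]
[-18.1, -62.4, 0.0]
[-24.3, -71.4, 0.0]
```

Request:
send_rows([
  [-0.6,-11,0],
  [-2.2,-22,0],
  [-4.8,-32,0],
  [-8.3,-43,0],
  [-13,-53,0],
  [-18,-62,0],
  [-22,-68,0],
  [-24,-71,0],
], roll=[0,0,0,0,0,0,0,0], claw=[0,0,0,0,0,0,0,0])

```text
t: 4.2
eef_pos: [0.468, -0.1251, 0.0458]
tool_rot: [-0.002, -0.044, 0.999, 0.001]
contact_force: [-5.0, 8.1, 8.5]
gripper_width: 0.201
grasp_force: 39.8
```

```bash
python3 lever.py -0.02 1
```

```text
sleeve 0.021 r 0.122 yaw 95.0 z 0.0458 grip 0.2013922536968013 39.783968925476074 F [-5.   8.1  8.5] q7 1.96
[-3.0, -4.0, -0.0]
```

Request:
send_rows([
  [-1,-1.5,0],
  [-2,-2.5,0],
  [-2.5,-3,0],
  [-2.5,-3,0],
  [-2.5,-3,0],
  [-2.5,-3,0],
  [-2.5,-3,0],
  [-2.5,-3,0],
], roll=[0,0,0,0,0,0,0,0], claw=[0,0,0,0,0,0,0,0])

```text
t: 4.87
eef_pos: [0.4691, -0.1259, 0.0458]
tool_rot: [-0.003, -0.044, 0.999, 0.002]
contact_force: [-10.3, 8.5, 15.8]
gripper_width: 0.201
grasp_force: 40.7
```

```bash
python3 lever.py -0.02 1
```

```text
sleeve 0.01 r 0.1218 yaw 95.0 z 0.0458 grip 0.20063329009516404 40.719961524009705 F [-10.3   8.5  15.8] q7 1.96
[-2.2, -2.9, -0.0]
```

Request:
send_rows([
  [2,2.5,0],
  [2,2.5,0],
  [2,2.5,0],
  [2,2.5,-30],
  [2,2.5,-70],
  [2,2.5,-110],
  [2,2.5,-120],
  [2,2.5,-120],
], roll=[0,0,0,0,0,0,0,0], claw=[0.4,0.6,0.8,1,1,1,1,1])

```text
t: 5.53
eef_pos: [0.4729, -0.1271, 0.1689]
tool_rot: [0.004, -0.043, 0.999, -0.0]
contact_force: [0.3, 0.4, -0.5]
gripper_width: 0.999
grasp_force: 0.0
```

```bash
python3 go.py "[(.42,.05,.19,96),(.423,.2435,.15,96)]"
```

```text
t 5.53 tcp [ 0.4729 -0.1271  0.1689] yaw 94.9 tilt 0.46 q7 1.88 w 0.999
-> (0.42, 0.05, 0.19, 96) slide [37.4, 181.0, -21.7] roll -1.1
-> (0.423, 0.2435, 0.15, 96) slide [-23.2, 192.1, 40.0] roll 0
```

Request:
send_rows([
  [1,24,-5],
  [2,48,-10],
  [3,72,-15],
  [4,96,-20],
  [5,120,-20],
  [6,144,-20],
  [7,168,-20],
  [7,188,-20],
], roll=[0,0,0,0,0,0,0,0], claw=[1,1,1,1,1,1,1,1])

```text
t: 6.2
eef_pos: [0.446, 0.0618, 0.184]
tool_rot: [-0.001, -0.043, 0.999, -0.0]
contact_force: [-0.1, 0.0, 0.3]
gripper_width: 1.0
grasp_force: 0.0
```

Request:
send_rows([
  [2,30,0],
  [4,60,0],
  [6,90,5],
  [8,120,15],
  [10,150,30],
  [11,175,40],
  [11,185,40],
  [11,185,40],
], roll=[0,0,0,0,0,0,0,0], claw=[1,1,1,1,1,1,1,1])

```text
t: 6.87
eef_pos: [0.4189, 0.2458, 0.1438]
tool_rot: [-0.001, -0.045, 0.999, -0.0]
contact_force: [-0.1, -0.1, -0.3]
gripper_width: 1.003
grasp_force: 0.0
```

```bash
python3 go.py "[(.423,.2435,.15,96),(.423,.2435,.026,96)]"
python3 - <<'E'
from h import *
o=bot.get_obs(); p=np.array(o["eef_pos"])
im=bot.read_camera("scene")[:,:,::-1].copy(); cv2.imwrite("pics/scene2.png",im)
x,y,k=340,100,7
z=cv2.resize(im[y:y+80,x:x+95],None,fx=k,fy=k,interpolation=2)
for q,c in((p,(0,0,255)),([.423,.2435,.072],(255,255,0))):
    u=((proj("scene",q)+.5-[x,y])*k).astype(int); cv2.drawMarker(z,tuple(map(int,u)),c,0,14)
cv2.imwrite("pics/g2.png",z)
E
```

```text
t 6.87 tcp [0.4189 0.2458 0.1438] yaw 95.2 tilt 0.13 q7 1.01 w 1.003
-> (0.423, 0.2435, 0.15, 96) slide [-3.8, -2.7, -6.2] roll -0.8
-> (0.423, 0.2435, 0.026, 96) slide [0.0, 0.0, 124.0] roll 0
```

View pics/g2.png

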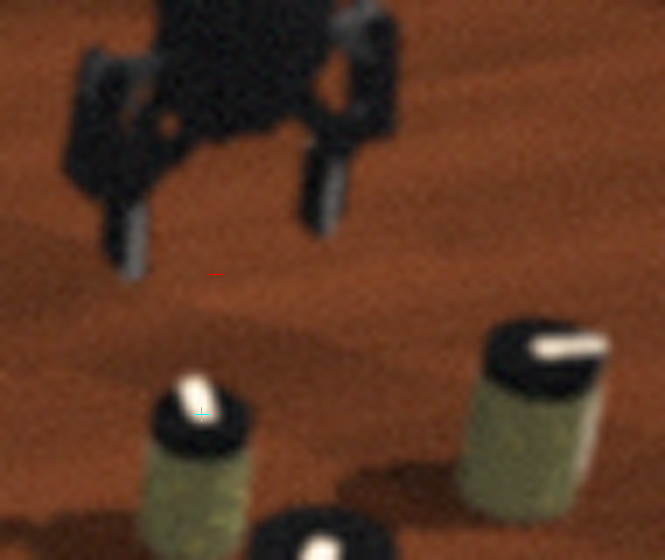

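In the scene crop the gripper is above the slim jar, whose lid centre is at (200,418). The projected measurement at (200,412) fits it. I'll descend and grip.

Request:
send_rows([
  [-3.5,-4,15],
  [-3.5,-4,35],
  [-3.5,-4,55],
  [-3.5,-4,75],
  [-3.5,-4,95],
  [-3.5,-4,110],
  [-3.5,-4,118],
  [-3.5,-4,118],
], roll=[-0.8,-0.8,-0.8,-0.8,-0.8,-0.8,-0.8,-0.8], claw=[1,1,1,1,1,1,1,1], force=30)

```text
t: 7.58
eef_pos: [0.4237, 0.2377, 0.0262]
tool_rot: [-0.001, -0.049, 0.999, -0.001]
contact_force: [-0.5, 0.6, 0.1]
gripper_width: 1.001
grasp_force: 0.0
```

Request:
send_rows([
  [0,0,0],
  [0,0,0],
  [0,0,0],
  [0,0,0],
  [0,0,0],
  [0,0,0],
  [0,0,0],
  [0,0,0],
], roll=[0,0,0,0,0,0,0,0], claw=[0.7,0.6,0.5,0.4,0.4,0.4,0.4,0.4])

```text
t: 8.25
eef_pos: [0.425, 0.241, 0.0287]
tool_rot: [0.001, -0.05, 0.999, 0.001]
contact_force: [0.2, -0.1, 6.2]
gripper_width: 0.576
grasp_force: 30.3
```

```bash
python3 go.py "[(.423,.2435,.18,96)]"
```

```text
t 8.25 tcp [0.425  0.241  0.0287] yaw 95.7 tilt 0.18 q7 1.04 w 0.576
-> (0.423, 0.2435, 0.18, 96) slide [1.3, 2.9, -151.3] roll -0.3
```

Request:
send_rows([
  [0,0,-10],
  [0,0,-30],
  [0,0,-55],
  [0,0,-80],
  [0,0,-105],
  [0,0,-130],
  [0,0,-150],
  [0,0,-156],
], roll=[0,5,12,19,26,33,40,47], claw=[0.4,0.4,0.4,0.4,0.4,0.4,0.4,0.4])

```text
t: 8.92
eef_pos: [0.425, 0.2407, 0.1873]
tool_rot: [0.001, 0.355, 0.935, 0.002]
contact_force: [0.7, 1.7, -2.6]
gripper_width: 0.574
grasp_force: 32.1
```

```bash
python3 go.py "[(.5,.12,.185,0),(.5585,-.0455,.185,-50),(.5585,-.0455,.185,-76.1)]"
```

```text
t 8.92 tcp [0.425  0.2407 0.1873] yaw 48.4 tilt 0.31 q7 0.27 w 0.574
-> (0.5, 0.12, 0.185, 0) slide [-136.2, -40.4, 2.1] roll 48.4
-> (0.5585, -0.0455, 0.185, -50) slide [-165.5, 58.5, 0.0] roll 50
-> (0.5585, -0.0455, 0.185, -76.1) slide [0.0, 0.0, 0.0] roll 26.1
```

Request:
send_rows([
  [-14,-4,0],
  [-32,-10,0],
  [-52,-15,1],
  [-72,-21,1],
  [-92,-27,2],
  [-110,-33,2],
  [-126,-38,2],
  [-136,-40,2],
], roll=[6,12,18,24,30,36,42,48], claw=[0.4,0.4,0.4,0.4,0.4,0.4,0.4,0.4])

```text
t: 9.58
eef_pos: [0.4999, 0.1179, 0.1821]
tool_rot: [-0.0, 0.705, 0.709, 0.0]
contact_force: [0.5, 0.4, -2.2]
gripper_width: 0.578
grasp_force: 32.1
```

Request:
send_rows([
  [-20,7,0],
  [-42,15,0],
  [-64,23,0],
  [-86,30,0],
  [-108,38,0],
  [-130,46,0],
  [-150,53,0],
  [-165,58,0],
], roll=[6,12,18,24,30,36,42,48], claw=[0.4,0.4,0.4,0.4,0.4,0.4,0.4,0.4])

```text
t: 10.25
eef_pos: [0.5597, -0.046, 0.1822]
tool_rot: [-0.0, 0.932, 0.361, 0.0]
contact_force: [1.3, -0.4, -2.2]
gripper_width: 0.575
grasp_force: 32.1
```

```bash
python3 go.py "[(.5585,-.0455,.185,-76.1)]"
```

```text
t 10.25 tcp [ 0.5597 -0.046   0.1822] yaw -47.6 tilt 0.04 q7 -0.56 w 0.575
-> (0.5585, -0.0455, 0.185, -76.1) slide [-0.6, -1.2, -2.8] roll 28.5
```

Request:
send_rows([
  [-0.5,-1,0],
  [-0.5,-1,0],
  [-0.5,-1,0],
  [-0.5,-1,10],
  [-0.5,-1,30],
  [-0.5,-1,55],
  [-0.5,-1,80],
  [-0.5,-1,94],
], roll=[7,14,21,28.5,28.5,28.5,28.5,28.5], claw=[0.4,0.4,0.4,0.4,0.4,0.4,0.4,0.4])

```text
t: 10.92
eef_pos: [0.5571, -0.0426, 0.0856]
tool_rot: [-0.001, 0.992, 0.124, -0.001]
contact_force: [-1.0, 0.0, -2.3]
gripper_width: 0.573
grasp_force: 32.1
```

```bash
python3 go.py "[(.5585,-.0455,.079,-76.1)]"
python3 - <<'E'
from h import *
im=bot.read_camera("scene")[:,:,::-1].copy()
x,y,k=245,140,6
cv2.imwrite("pics/g3.png",cv2.resize(im[y:y+100,x:x+100],None,fx=k,fy=k,interpolation=2))
E
```

```text
t 10.92 tcp [ 0.5571 -0.0426  0.0856] yaw -75.7 tilt 0.2 q7 -0.88 w 0.573
-> (0.5585, -0.0455, 0.079, -76.1) slide [0.7, 3.2, 6.6] roll 0.4
```

View pics/g3.png

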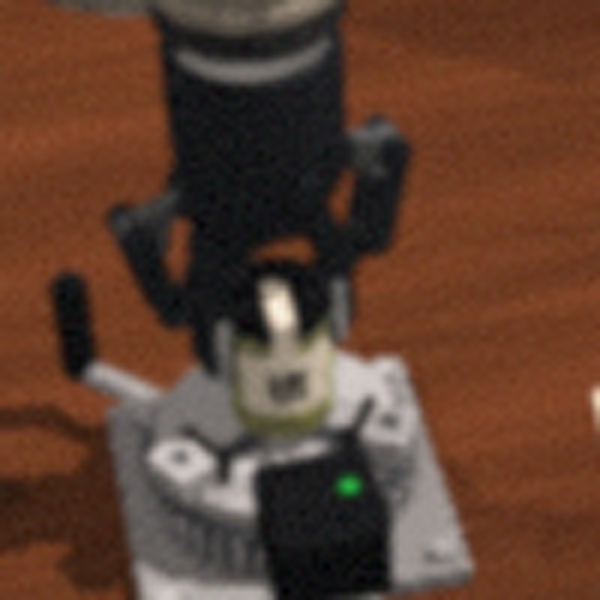

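The jar hangs just above the chuck face between the open jaws, with its label at (287,380) facing the scanner. Now set it down.

Request:
send_rows([
  [0.7,3,1],
  [0.7,3,2.5],
  [0.7,3,4],
  [0.7,3,5.5],
  [0.7,3,6.5],
  [0.7,3,7],
  [0.7,3,7],
  [0.7,3,7],
], roll=[0.4,0.4,0.4,0.4,0.4,0.4,0.4,0.4], claw=[0.4,0.4,0.4,0.4,0.4,0.4,0.4,0.4])

```text
t: 11.63
eef_pos: [0.5603, -0.0462, 0.0805]
tool_rot: [-0.0, 0.993, 0.12, 0.0]
contact_force: [-0.3, 0.1, -0.8]
gripper_width: 0.575
grasp_force: 32.1
```

```bash
python3 go.py "[(.5585,-.0455,.079,-76.1)]"; python3 -c "
from h import *;print(bot.get_obs()['contact_force'])"
```

```text
t 11.63 tcp [ 0.5603 -0.0462  0.0805] yaw -76.2 tilt 0.01 q7 -0.88 w 0.575
-> (0.5585, -0.0455, 0.079, -76.1) slide [-1.6, -1.1, 1.5] roll -0.1
[-0.27471099  0.11783364 -0.76937184]
```

Request:
send_rows([
  [0,0,0.5],
  [0,0,1],
  [0,0,1],
  [0,0,1],
  [0,0,1],
  [0,0,1],
  [0,0,1],
  [0,0,1],
], roll=[0,0,0,0,0,0,0,0], claw=[0.4,0.4,0.5,0.6,0.7,0.8,0.9,1])

```text
t: 12.3
eef_pos: [0.5604, -0.0463, 0.0794]
tool_rot: [-0.0, 0.993, 0.12, 0.0]
contact_force: [-0.5, -0.3, 0.4]
gripper_width: 0.994
grasp_force: 0.0
```

Request:
send_rows([
  [0,0,-10],
  [0,0,-30],
  [0,0,-55],
  [0,0,-80],
  [0,0,-100],
  [0,0,-110],
  [0,0,-110],
  [0,0,-110],
], roll=[0,0,0,0,0,0,0,0], claw=[1,1,1,1,1,1,1,1])

```text
t: 12.97
eef_pos: [0.5602, -0.0461, 0.1893]
tool_rot: [-0.0, 0.993, 0.121, 0.0]
contact_force: [0.7, -0.3, 0.3]
gripper_width: 1.0
grasp_force: 0.0
```

```bash
python3 go.py "[(.4715,-.1275,.15,-86),(.4715,-.1275,.046,-86)]"
```

```text
t 12.97 tcp [ 0.5602 -0.0461  0.1893] yaw -76.2 tilt 0.04 q7 -0.99 w 1.0
-> (0.4715, -0.1275, 0.15, -86) slide [-105.6, 57.9, 39.2] roll 9.8
-> (0.4715, -0.1275, 0.046, -86) slide [0.0, 0.0, 104.0] roll 0
```

Request:
send_rows([
  [-20,11,0],
  [-45,25,0],
  [-75,41,10],
  [-100,55,30],
  [-105.5,58,39],
  [-105.5,58,39],
  [-105.5,58,39],
  [-105.5,58,39],
], roll=[3,6,9,9.8,9.8,9.8,9.8,9.8], claw=[1,1,1,1,1,1,1,1])

```text
t: 13.63
eef_pos: [0.4729, -0.127, 0.1504]
tool_rot: [0.0, 0.999, 0.036, 0.0]
contact_force: [0.1, 0.9, 0.0]
gripper_width: 0.996
grasp_force: 0.0
```

```bash
python3 go.py "[(.4715,-.1275,.046,-86)]"
python3 - <<'E'
from h import *
ims=[]
for n,x,y,k in(("top",310,145,6),("scene",250,155,6)):
    im=bot.read_camera(n)[:,:,::-1].copy(); cv2.imwrite(f"pics/{n}4.png",im)
    z=cv2.resize(im[y:y+95,x:x+66],None,fx=k,fy=k,interpolation=2); ims.append(z)
cv2.imwrite("pics/g4.png",np.hstack(ims))
E
```

```text
t 13.63 tcp [ 0.4729 -0.127   0.1504] yaw -85.9 tilt 0.02 q7 -0.96 w 0.996
-> (0.4715, -0.1275, 0.046, -86) slide [-1.4, 0.4, 104.4] roll 0.1
```

View pics/g4.png

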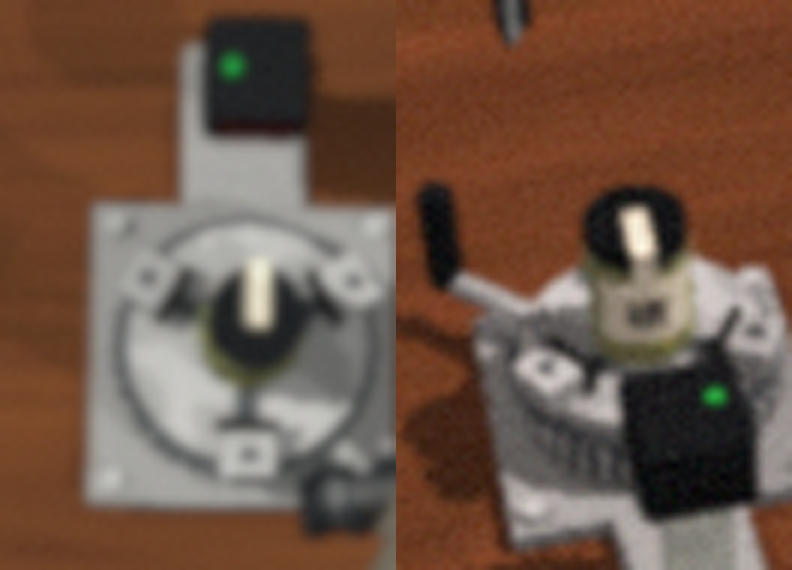

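Jar stands upright in the chuck, its seal at top crop (258,290) pointing at the scanner, and the jaws are wide open. Now grip the lever.

Request:
send_rows([
  [-1,0.4,20],
  [-1,0.4,45],
  [-1,0.4,70],
  [-1,0.4,95],
  [-1,0.4,104],
  [-1,0.4,104],
  [-1,0.4,104],
  [-1,0.4,104],
], roll=[0,0,0,0,0,0,0,0], claw=[1,1,1,1,1,0.5,0,0], force=40)

```text
t: 14.4
eef_pos: [0.4718, -0.1285, 0.0475]
tool_rot: [0.0, 0.999, 0.035, 0.001]
contact_force: [-0.3, -0.1, -0.8]
gripper_width: 0.601
grasp_force: 0.0
```

Request:
send_rows([
  [0,0,0],
  [0,0,0],
  [0,0,0],
  [0,0,0],
  [0,0,0],
  [0,0,0],
  [0,0,0],
  [0,0,0],
], roll=[0,0,0,0,0,0,0,0], claw=[0,0,0,0,0,0,0,0])

```text
t: 15.07
eef_pos: [0.4713, -0.1257, 0.0473]
tool_rot: [-0.002, 0.999, 0.036, 0.0]
contact_force: [-2.4, 8.3, 11.2]
gripper_width: 0.199
grasp_force: 38.7
```

```bash
python3 lever.py 1.35 16
python3 - <<'E'
from meas import *
t=cv2.imread("pics/top4.png")
l=jars("top",t,[(340,184,24,26)])[0]; p=plane("top",l[0],.05+.068); print(p.round(4))
print([np.round(v,4).tolist() for v in seal_axis(t,(346,184,13,20),.122,p[:2])])
E
```

```text
sleeve 6.283 r 0.1199 yaw -85.9 z 0.0473 grip 0.19888596998411992 38.6717963218689 F [-2.4  8.3 11.2] q7 -0.79
[26.8, 25.3, -0.1]
[60.0, 41.3, -0.1]
[96.4, 46.4, -0.1]
[132.8, 40.3, -0.1]
[165.5, 23.4, 0.0]
[191.6, -2.7, 0.2]
[208.5, -35.4, 0.3]
[214.7, -71.7, 0.5]
[209.6, -108.2, 0.6]
[193.7, -141.4, 0.8]
[168.4, -168.2, 0.9]
[136.2, -186.1, 0.9]
[100.1, -193.3, 0.9]
[63.5, -189.3, 0.9]
[29.8, -174.4, 0.8]
[2.3, -149.9, 0.7]
[ 0.5595 -0.0476  0.118 ]
[-11.0564, [0.5748, -0.0465], [0.5581, -0.0433], [0.5877, -0.049]]
```

```bash
sed -i 's/return (np.radians(PSI)-2.366-a)%(2\*np.pi)/return (np.radians(PSI)-2.366-a+1)%(2*np.pi)-1/' lever.py; python3 lever.py 1.36 16
python3 - <<'E'
from meas import *
t=cv2.imread("pics/top4.png"); k=6
x,y=346,184; c=cv2.resize(t[y:y+20,x:x+13],None,fx=k,fy=k,interpolation=2).astype(int)
wh=(c.min(2)>150); rows=[(r/k+y-.4,(np.where(wh[r])[0].mean()+.5)/k-.5+x,wh[r].sum()) for r in range(0,120,6) if wh[r].sum()>10]
for r in rows: print(np.round(r,2),plane("top",(r[1],r[0]),.122).round(4)[:2])
E
```

```text
sleeve -0.0 r 0.1199 yaw -85.9 z 0.0473 grip 0.19888596998411992 38.6717963218689 F [-2.4  8.3 11.2] q7 -0.79
[-5.9, -8.3, 0.0]
[-11.1, -17.1, 0.1]
[-15.5, -26.3, 0.1]
[-19.1, -35.8, 0.1]
[-21.9, -45.6, 0.2]
[-23.8, -55.6, 0.2]
[-24.9, -65.8, 0.3]
[-25.1, -76.0, 0.3]
[-24.5, -86.1, 0.4]
[-23.0, -96.2, 0.4]
[-20.7, -106.1, 0.4]
[-17.5, -115.8, 0.5]
[-13.5, -125.2, 0.5]
[-8.7, -134.2, 0.6]
[-3.2, -142.8, 0.6]
[3.1, -150.8, 0.7]
[183.6 352.   78. ] [ 0.5998 -0.0449]
[184.6 352.   78. ] [ 0.597  -0.0448]
[185.6 352.   78. ] [ 0.5943 -0.0447]
[186.6 352.   78. ] [ 0.5915 -0.0446]
[187.6 352.   78. ] [ 0.5887 -0.0445]
[188.6 352.   78. ] [ 0.5859 -0.0444]
[189.6  351.73  45.  ] [ 0.5832 -0.0436]
[190.6  352.75  23.  ] [ 0.5803 -0.0463]
[191.6  352.67  22.  ] [ 0.5776 -0.0459]
[192.6  352.58  21.  ] [ 0.5748 -0.0456]
[193.6  352.58  21.  ] [ 0.5721 -0.0455]
[194.6 352.5  20. ] [ 0.5693 -0.0452]
[195.6 352.5  20. ] [ 0.5665 -0.0451]
[196.6 352.5  20. ] [ 0.5638 -0.045 ]
[197.6 352.5  18. ] [ 0.561  -0.0449]
```

Request:
send_rows([
  [-6,-8,0],
  [-11,-17,0],
  [-15.5,-26,0],
  [-19,-36,0],
  [-22,-46,0],
  [-24,-56,0],
  [-25,-66,0],
  [-25,-76,0],
], roll=[0,0,0,0,0,0,0,0], claw=[0,0,0,0,0,0,0,0])

```text
t: 15.73
eef_pos: [0.4376, -0.0573, 0.0469]
tool_rot: [0.001, 0.999, 0.032, -0.001]
contact_force: [-10.0, -8.9, 17.5]
gripper_width: 0.194
grasp_force: 42.8
```

```bash
python3 lever.py 1.36 7
```

```text
sleeve 0.637 r 0.1235 yaw -86.3 z 0.0469 grip 0.19370250214740276 42.81321465969086 F [-10.   -8.9  17.5] q7 -0.92
[0.3, -12.8, -0.0]
[1.8, -25.4, -0.1]
[4.7, -37.8, -0.1]
[8.9, -49.9, -0.1]
[14.2, -61.5, -0.2]
[20.8, -72.5, -0.2]
[28.4, -82.7, -0.2]
```

Request:
send_rows([
  [1.3,-12.6,0],
  [3.3,-25,0],
  [6,-37,0],
  [10,-49,0],
  [15.5,-60,0],
  [22,-71,0],
  [29.5,-80.5,0],
  [29.5,-80.5,0],
], roll=[0,0,0,0,0,0,0,0], claw=[0,0,0,0,0,0,0,0])

```text
t: 16.4
eef_pos: [0.4633, 0.0276, 0.0465]
tool_rot: [0.001, 0.999, 0.034, -0.001]
contact_force: [-3.0, -1.6, 3.5]
gripper_width: 0.199
grasp_force: 41.4
```

```bash
python3 lever.py 1.36 1
```

```text
sleeve 1.376 r 0.1216 yaw -86.1 z 0.0465 grip 0.1988327431431971 41.35217249393463 F [-3.  -1.6  3.5] q7 -1.09
[-1.3, 1.5, 0.0]
```

Request:
send_rows([
  [0,0,0],
  [0,0,0],
  [0,0,0],
  [0,0,-20],
  [0,0,-45],
  [0,0,-70],
  [0,0,-70],
  [0,0,-70],
], roll=[0,0,0,0,0,0,0,0], claw=[0.3,0.6,1,1,1,1,1,1])

```text
t: 17.07
eef_pos: [0.4652, 0.0287, 0.1174]
tool_rot: [-0.001, 0.999, 0.035, 0.002]
contact_force: [-0.7, 1.6, -0.6]
gripper_width: 1.001
grasp_force: 0.0
```

Request:
send_rows([
  [0,0,0],
  [0,0,0],
  [0,0,0],
  [0,0,0],
  [0,0,0],
  [0,0,0],
  [0,0,0],
  [0,0,0],
], roll=[0,0,0,0,0,0,0,0], claw=[1,1,1,1,1,1,1,1])

```text
t: 17.73
eef_pos: [0.4641, 0.0281, 0.1162]
tool_rot: [0.0, 0.999, 0.035, -0.0]
contact_force: [0.1, 0.5, 0.3]
gripper_width: 0.997
grasp_force: 0.0
```

```bash
python3 lever.py 1.36 1
python3 - <<'E'
from h import *
ims=[]
for n,x,y,k in(("top",310,145,6),("scene",250,155,6)):
    im=bot.read_camera(n)[:,:,::-1].copy(); cv2.imwrite(f"pics/{n}5.png",im)
    z=cv2.resize(im[y:y+95,x:x+66],None,fx=k,fy=k,interpolation=2); ims.append(z)
cv2.imwrite("pics/g5.png",np.hstack(ims))
E
```

```text
sleeve 1.384 r 0.1212 yaw -86.0 z 0.1162 grip 0.9974561497526474 0.0 F [0.1 0.5 0.3] q7 -1.22
[-1.9, 2.2, 0.0]
```

View pics/g5.png

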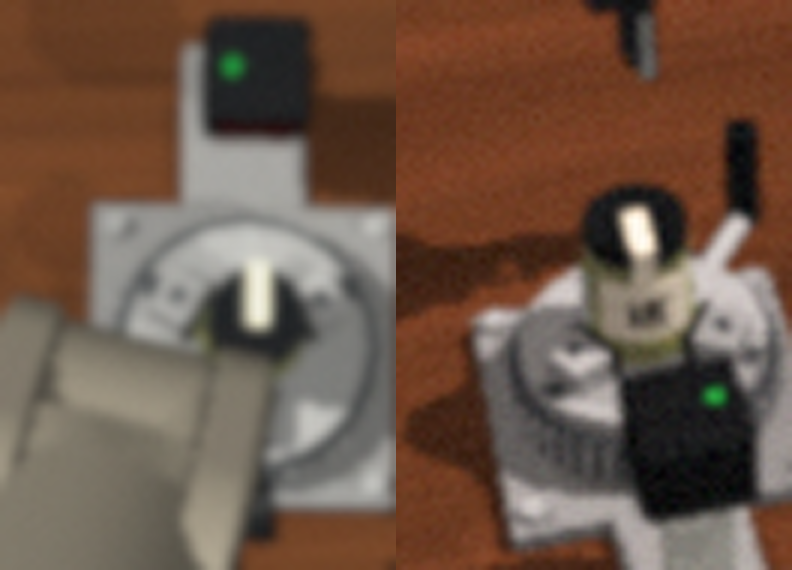

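Both crops show the jaws closed on the slim jar, with its seal at (258,290) still pointing at the scanner. It has been clamped for over a second, so I'll open the jaws.

Request:
send_rows([
  [0,0,20],
  [0,0,45],
  [0,0,70],
  [0,0,70],
  [0,0,70],
  [0,0,70],
  [0,0,70],
  [0,0,70],
], roll=[0,0,0,0,0,0,0,0], claw=[1,1,1,0.6,0.2,0,0,0])

```text
t: 18.5
eef_pos: [0.465, 0.0283, 0.0474]
tool_rot: [-0.0, 0.999, 0.035, 0.001]
contact_force: [0.6, 0.4, -0.8]
gripper_width: 0.299
grasp_force: 0.0
```

Request:
send_rows([
  [0,0,0],
  [0,0,0],
  [0,0,0],
  [0,0,0],
  [0,0,0],
  [0,0,0],
  [0,0,0],
  [0,0,0],
], roll=[0,0,0,0,0,0,0,0], claw=[0,0,0,0,0,0,0,0])

```text
t: 19.17
eef_pos: [0.4651, 0.028, 0.0474]
tool_rot: [-0.0, 0.999, 0.035, 0.001]
contact_force: [-0.7, -0.8, 8.6]
gripper_width: 0.198
grasp_force: 38.8
```

```bash
sed -i 's/d=np.r_\[pt(s,r),p\[2\]\]-p/d=np.r_[pt(s,.1208),p[2]]-p/' lever.py; python3 lever.py -0.01 16
```

```text
sleeve 1.388 r 0.1204 yaw -86.0 z 0.0474 grip 0.19793032469292135 38.76397490501404 F [-0.7 -0.8  8.6] q7 -1.09
[-7.0, 7.9, -0.0]
[-12.9, 16.6, -0.0]
[-18.0, 25.9, -0.1]
[-22.3, 35.5, -0.1]
[-25.8, 45.5, -0.1]
[-28.4, 55.7, -0.1]
[-30.0, 66.1, -0.1]
[-30.8, 76.7, -0.1]
[-30.6, 87.2, -0.1]
[-29.5, 97.7, -0.1]
[-27.5, 108.1, -0.1]
[-24.6, 118.2, -0.1]
[-20.8, 128.1, -0.1]
[-16.2, 137.6, -0.1]
[-10.8, 146.6, -0.1]
[-4.6, 155.2, -0.1]
```

Request:
send_rows([
  [-7,8,0],
  [-13,16.5,0],
  [-18,26,0],
  [-22.5,35.5,0],
  [-26,45.5,0],
  [-28.5,55.5,0],
  [-30,66,0],
  [-31,76.5,0],
], roll=[0,0,0,0,0,0,0,0], claw=[0,0,0,0,0,0,0,0])

```text
t: 19.83
eef_pos: [0.4364, -0.0477, 0.0467]
tool_rot: [-0.003, 0.999, 0.037, -0.002]
contact_force: [-11.7, 7.7, 15.6]
gripper_width: 0.202
grasp_force: 40.4
```

Request:
send_rows([
  [0,10.5,0],
  [1.5,21,0],
  [3.5,31.5,0],
  [6,41.5,0],
  [10,51.5,0],
  [14.5,61,0],
  [20,70,0],
  [27,79.5,0],
], roll=[0,0,0,0,0,0,0,0], claw=[0,0,0,0,0,0,0,0])

```text
t: 20.5
eef_pos: [0.4692, -0.1256, 0.0463]
tool_rot: [-0.002, 0.999, 0.036, -0.002]
contact_force: [-6.3, 5.2, 4.0]
gripper_width: 0.198
grasp_force: 39.7
```

```bash
python3 lever.py -0.02 1
```

```text
sleeve 0.012 r 0.1215 yaw -85.8 z 0.0463 grip 0.19808243532725378 39.699904918670654 F [-6.3  5.2  4. ] q7 -0.78
[2.9, 2.6, -0.0]
```

Request:
send_rows([
  [0,0,0],
  [0,0,0],
  [0,0,0],
  [0,0,-30],
  [0,0,-70],
  [0,0,-110],
  [0,0,-140],
  [0,0,-140],
], roll=[0,0,0,0,0,0,0,0], claw=[0.3,0.6,1,1,1,1,1,1], force=30)

```text
t: 21.17
eef_pos: [0.4743, -0.129, 0.1915]
tool_rot: [0.0, 0.999, 0.035, 0.005]
contact_force: [0.2, -0.7, 0.1]
gripper_width: 0.997
grasp_force: 0.0
```

```bash
python3 go.py "[(.5603,-.0462,.185,-76.2),(.5603,-.0462,.0795,-76.2)]"
python3 - <<'E'
from meas import *
t=bot.read_camera("top")[:,:,::-1].copy(); cv2.imwrite("pics/top6.png",t)
l=jars("top",t,[(340,184,24,26)])[0]; print(l[0],plane("top",l[0],.118).round(4))
E
```

```text
t 21.17 tcp [ 0.4743 -0.129   0.1915] yaw -86.0 tilt 0.55 q7 -1.01 w 0.997
-> (0.5603, -0.0462, 0.185, -76.2) slide [91.4, -76.7, 7.4] roll -9.8
-> (0.5603, -0.0462, 0.0795, -76.2) slide [0.0, 0.0, 105.5] roll 0.0
[353.22743979 198.35469451] [ 0.5595 -0.0471  0.118 ]
```

Request:
send_rows([
  [15,-13,0],
  [35,-30,1],
  [58,-49,2],
  [78,-66,4],
  [90,-75,5],
  [90,-75,7],
  [90,-75,7],
  [90,-75,7],
], roll=[-2,-4,-6,-8,-10,-10,-10,-10], claw=[1,1,1,1,1,1,1,1])

```text
t: 21.88
eef_pos: [0.5543, -0.048, 0.1786]
tool_rot: [0.0, 0.993, 0.121, -0.001]
contact_force: [-0.8, -1.1, -0.1]
gripper_width: 0.998
grasp_force: 0.0
```

```bash
python3 go.py "[(.5603,-.0462,.0795,-76.2)]"
```

```text
t 21.88 tcp [ 0.5543 -0.048   0.1786] yaw -76.1 tilt 0.12 q7 -0.97 w 0.998
-> (0.5603, -0.0462, 0.0795, -76.2) slide [6.5, -0.3, 99.1] roll 0.1
```

Request:
send_rows([
  [6,0,15],
  [6,0,35],
  [6,0,60],
  [6,0,85],
  [6,0,98],
  [6,0,98],
  [6,0,98],
  [6,0,98],
], roll=[0,0,0,0,0,0,0,0], claw=[1,1,1,1,1,0.8,0.6,0.4])

```text
t: 22.55
eef_pos: [0.5621, -0.046, 0.0826]
tool_rot: [0.0, 0.993, 0.122, 0.001]
contact_force: [-0.2, 0.3, 0.6]
gripper_width: 0.603
grasp_force: 0.0
```

Request:
send_rows([
  [0,0,0],
  [0,0,0],
  [0,0,0],
  [0,0,0],
  [0,0,-5],
  [0,0,-25],
  [0,0,-60],
  [0,0,-95],
], roll=[0,0,0,0,0,0,0,0], claw=[0.4,0.4,0.4,0.4,0.4,0.4,0.4,0.4])

```text
t: 23.22
eef_pos: [0.5603, -0.045, 0.1769]
tool_rot: [0.0, 0.993, 0.122, -0.001]
contact_force: [1.1, 0.5, -1.8]
gripper_width: 0.576
grasp_force: 32.0
```

```bash
python3 go.py "[(.56,-.2,.185,-110),(.5485,-.468,.17,-151.5),(.5485,-.468,.04,-151.5)]"
```

```text
t 23.22 tcp [ 0.5603 -0.045   0.1769] yaw -76.0 tilt 0.16 q7 -0.97 w 0.576
-> (0.56, -0.2, 0.185, -110) slide [-37.8, 150.3, -8.1] roll 34.0
-> (0.5485, -0.468, 0.17, -151.5) slide [80.9, 255.8, 15.0] roll 41.5
-> (0.5485, -0.468, 0.04, -151.5) slide [0.0, 0.0, 130.0] roll 0.0
```

Request:
send_rows([
  [-3,12,-3],
  [-8,32,-6],
  [-14,54,-8],
  [-20,78,-8],
  [-26,102,-8],
  [-32,126,-8],
  [-36,144,-8],
  [-38,150,-8],
], roll=[4,8,13,18,23,28,32,34], claw=[0.4,0.4,0.4,0.4,0.4,0.4,0.4,0.4])

```text
t: 23.88
eef_pos: [0.559, -0.2047, 0.1839]
tool_rot: [0.001, 0.984, -0.178, -0.001]
contact_force: [0.7, -0.5, -1.9]
gripper_width: 0.575
grasp_force: 32.1
```

Request:
send_rows([
  [8,25,0],
  [19,60,0],
  [31,98,5],
  [43,136,10],
  [55,174,15],
  [66,210,15],
  [76,240,15],
  [81,256,15],
], roll=[5,10,16,22,28,34,39,41.5], claw=[0.4,0.4,0.4,0.4,0.4,0.4,0.4,0.4])

```text
t: 24.55
eef_pos: [0.5467, -0.4725, 0.1681]
tool_rot: [0.001, 0.857, -0.515, -0.001]
contact_force: [-0.5, 0.1, -2.3]
gripper_width: 0.572
grasp_force: 32.1
```

```bash
python3 go.py "[(.5485,-.468,.046,-151.5)]"
```

```text
t 24.55 tcp [ 0.5467 -0.4725  0.1681] yaw -152.0 tilt 0.18 q7 -1.47 w 0.572
-> (0.5485, -0.468, 0.046, -151.5) slide [-3.2, -4.1, 122.1] roll -0.5
```

Request:
send_rows([
  [-3,-4,15],
  [-3,-4,35],
  [-3,-4,58],
  [-3,-4,80],
  [-3,-4,98],
  [-3,-4,110],
  [-3,-4,118],
  [-3,-4,122],
], roll=[0,0,0,0,0,0,0,0], claw=[0.4,0.4,0.4,0.4,0.4,0.4,0.4,0.4])

```text
t: 25.22
eef_pos: [0.5514, -0.4632, 0.046]
tool_rot: [-0.0, 0.86, -0.511, -0.001]
contact_force: [-0.3, 0.6, -2.6]
gripper_width: 0.57
grasp_force: 32.1
```

Request:
send_rows([
  [0,0,1],
  [0,0,2],
  [0,0,3],
  [0,0,4],
  [0,0,5],
  [0,0,5],
  [0,0,5],
  [0,0,5],
], roll=[0,0,0,0,0,0,0,0], claw=[0.4,0.4,0.4,0.4,0.4,0.4,0.4,0.4])

```text
t: 25.88
eef_pos: [0.5517, -0.4637, 0.0424]
tool_rot: [-0.0, 0.86, -0.511, 0.0]
contact_force: [-0.5, -1.2, -2.9]
gripper_width: 0.574
grasp_force: 32.1
```

Request:
send_rows([
  [0,0,1],
  [0,0,2],
  [0,0,2.5],
  [0,0,3],
  [0,0,3],
  [0,0,3],
  [0,0,3],
  [0,0,3],
], roll=[0,0,0,0,0,0,0,0], claw=[0.4,0.4,0.4,0.4,0.4,0.4,0.4,0.4])

```text
t: 26.55
eef_pos: [0.5518, -0.4637, 0.04]
tool_rot: [-0.0, 0.86, -0.511, 0.0]
contact_force: [-1.1, 2.9, 6.3]
gripper_width: 0.578
grasp_force: 32.8
```

Request:
send_rows([
  [0,0,0],
  [0,0,0],
  [0,0,0],
  [0,0,-5],
  [0,0,-35],
  [0,0,-75],
  [0,0,-115],
  [0,0,-145],
], roll=[0,0,0,0,0,0,0,0], claw=[0.6,0.8,1,1,1,1,1,1])

```text
t: 27.22
eef_pos: [0.5518, -0.4647, 0.188]
tool_rot: [0.001, 0.859, -0.511, 0.001]
contact_force: [0.1, 0.1, 1.2]
gripper_width: 1.003
grasp_force: 0.0
```

```bash
cat > look.py <<'E'
from meas import *
import sys
def find(t,s,h,seed,seedS):
    b=lambda c,r:(int(c[0])-r,int(c[1])-r,2*r,2*r)
    T=jars("top",t,[b(seed,15)])[0];S=jars("scene",s,[b(seedS,14)])[0]
    p,e=tri(T[0],S[0]); q=plane("top",T[0],h-.004)
    print("lid top",T[0].round(1),T[2],"scene",S[0].round(1),S[2],"tri",p.round(4),e.round(4),"plane",q.round(4))
    print("  seal",[np.round(v,4).tolist() for v in seal_axis(t,b(T[0],13),h,q[:2])])
if __name__=="__main__":
    k=sys.argv[1]
    t=bot.read_camera("top")[:,:,::-1].copy();s=bot.read_camera("scene")[:,:,::-1].copy()
    cv2.imwrite(f"pics/top{k}.png",t);cv2.imwrite(f"pics/scene{k}.png",s)
    for h,a,c in eval(sys.argv[2]):
        try: find(t,s,h,a,c)
        except Exception as e: print("fail",e)
E
python3 look.py 7 "[(.082,(190.2,251),(416.4,151.2)),(.092,(249.2,206.9),(386,179))]"; python3 go.py "[(.5,-.2,.2,-120)]"
python3 - <<'E'
from h import *
for n in("top","scene"):
    d=cv2.absdiff(cv2.imread(f"pics/{n}7.png"),cv2.imread(f"pics/{n}0.png")).max(2)
    m=cv2.morphologyEx((d>40).astype(np.uint8),cv2.MORPH_OPEN,np.ones((3,3)))
    nl,l,st,c=cv2.connectedComponentsWithStats(m); print(n,[st[i].tolist() for i in range(1,nl) if st[i,4]>25])
E
```

```text
lid top [190.3 251. ] [19.  21.1] scene [416.5 151.2] [12.6 17. ] tri [0.4305 0.4093 0.0729] 0.0018 plane [0.4299 0.4069 0.078 ]
  seal [80.7634, [0.4317, 0.4206], [0.4292, 0.4057], [0.4339, 0.4346]]
lid top [249.2 207. ] [20.7 21.7] scene [386.8 178.2] [19.8 25.3] tri [0.5489 0.2453 0.0863] 0.0068 plane [0.5474 0.2418 0.088 ]
  seal [-37.2075, [0.5606, 0.236], [0.5483, 0.2454], [0.5718, 0.2276]]
t 27.32 tcp [ 0.553  -0.4669  0.1912] yaw -151.5 tilt 0.57 q7 -1.48 w 1.001
-> (0.5, -0.2, 0.2, -120) slide [-259.7, -80.8, -11.0] roll -31.5
top [[330, 132, 301, 255, 22190], [355, 205, 16, 14, 130], [556, 206, 27, 13, 243], [604, 219, 36, 59, 1383], [242, 246, 16, 18, 204], [263, 256, 6, 8, 28], [558, 261, 9, 9, 48], [543, 263, 7, 9, 49], [571, 263, 7, 6, 34], [551, 265, 8, 7, 37], [506, 266, 19, 12, 120], [533, 268, 8, 5, 28], [478, 304, 59, 17, 629], [26, 319, 24, 14, 167], [174, 322, 17, 10, 111], [194, 323, 51, 24, 684], [476, 332, 25, 6, 112], [507, 332, 6, 5, 27], [77, 335, 16, 18, 243], [492, 343, 15, 7, 77], [437, 344, 54, 22, 550], [243, 346, 96, 32, 1464], [0, 351, 73, 49, 1899], [337, 362, 4, 11, 37], [405, 362, 7, 7, 36], [346, 375, 20, 13, 178], [399, 377, 17, 10, 121], [334, 382, 35, 18, 301], [75, 386, 41, 14, 227], [367, 389, 14, 7, 83], [476, 393, 15, 5, 67], [383, 394, 5, 6, 26]]
scene [[2, 0, 123, 84, 3373], [248, 0, 16, 25, 265], [277, 0, 23, 29, 413], [473, 0, 14, 17, 126], [438, 10, 47, 56, 1099], [132, 12, 17, 18, 217], [244, 27, 11, 9, 58], [257, 29, 8, 5, 35], [275, 32, 10, 23, 162], [93, 34, 33, 6, 136], [243, 35, 4, 9, 28], [80, 38, 14, 8, 80], [17, 44, 188, 200, 7949], [44, 45, 19, 35, 182], [248, 54, 9, 18, 101], [215, 128, 172, 20, 1694], [163, 131, 23, 15, 194], [362, 154, 14, 12, 119], [275, 175, 12, 25, 135], [345, 174, 16, 8, 99], [254, 185, 18, 25, 158], [238, 208, 17, 4, 51], [106, 226, 40, 34, 891], [21, 243, 58, 34, 970], [0, 296, 8, 18, 91]]
```

```bash
python3 go.py "[(.52,-.18,.2,-98.5),(.52,.11,.2,-45),(.43,.404,.17,8),(.43,.404,.031,8)]"
```

```text
t 27.32 tcp [ 0.553  -0.4669  0.1912] yaw -151.5 tilt 0.57 q7 -1.48 w 1.001
-> (0.52, -0.18, 0.2, -98.5) slide [-267.7, -107.9, -11.0] roll -53.0
-> (0.52, 0.11, 0.2, -45) slide [-42.9, -286.8, 0.0] roll -53.5
-> (0.43, 0.404, 0.17, 8) slide [144.2, -271.5, 30.0] roll -53
-> (0.43, 0.404, 0.031, 8) slide [0.0, 0.0, 139.0] roll 0
```

Request:
send_rows([
  [-30,-12,-5],
  [-67,-27,-10],
  [-104,-42,-11],
  [-141,-57,-11],
  [-178,-72,-11],
  [-215,-87,-11],
  [-250,-101,-11],
  [-268,-108,-11],
], roll=[-6,-13,-20,-27,-34,-41,-48,-53], claw=[1,1,1,1,1,1,1,1])

```text
t: 27.98
eef_pos: [0.518, -0.1714, 0.1944]
tool_rot: [-0.001, 0.998, -0.069, -0.001]
contact_force: [0.4, -0.1, -0.1]
gripper_width: 1.0
grasp_force: 0.0
```

Request:
send_rows([
  [-5,-36,0],
  [-11,-73,0],
  [-16,-110,0],
  [-22,-147,0],
  [-27,-184,0],
  [-33,-221,0],
  [-38,-257,0],
  [-43,-287,0],
], roll=[-6,-13,-20,-27,-34,-41,-48,-53.5], claw=[1,1,1,1,1,1,1,1])

```text
t: 28.65
eef_pos: [0.5179, 0.1165, 0.1952]
tool_rot: [-0.0, 0.922, 0.387, 0.0]
contact_force: [0.8, 1.0, 0.4]
gripper_width: 1.002
grasp_force: 0.0
```

Request:
send_rows([
  [18,-34,4],
  [38,-71,8],
  [57,-107,12],
  [76,-143,16],
  [95,-179,20],
  [114,-215,24],
  [132,-249,28],
  [144,-271,30],
], roll=[-6,-13,-20,-27,-34,-41,-48,-53], claw=[1,1,1,1,1,1,1,1])

```text
t: 29.32
eef_pos: [0.4257, 0.4112, 0.1644]
tool_rot: [-0.001, 0.652, 0.758, -0.0]
contact_force: [-0.2, 0.5, -0.7]
gripper_width: 1.003
grasp_force: 0.0
```

```bash
python3 look.py 8 "[(.082,(190.2,251),(416.4,151.2))]" | head -1;python3 go.py "[(.43,.404,.031,8)]"
```

```text
lid top [190.2 251.1] [19.2 21.2] scene [416.5 151.2] [12.7 17.2] tri [0.4303 0.4096 0.0726] 0.0016 plane [0.4297 0.4072 0.078 ]
t 29.42 tcp [0.4251 0.4124 0.1643] yaw 8.6 tilt 0.13 q7 -0.53 w 0.998
-> (0.43, 0.404, 0.031, 8) slide [-9.3, 3.8, 133.3] roll 0.6
```

Request:
send_rows([
  [-9,4,10],
  [-9,4,25],
  [-9,4,45],
  [-9,4,65],
  [-9,4,85],
  [-9,4,105],
  [-9,4,122],
  [-9,4,132],
], roll=[0,0,0,0,0,0,0,0], claw=[1,1,1,1,1,1,1,1])

```text
t: 30.08
eef_pos: [0.4342, 0.3946, 0.031]
tool_rot: [0.001, 0.658, 0.753, -0.002]
contact_force: [-0.1, 0.1, -0.4]
gripper_width: 1.003
grasp_force: 0.0
```

Request:
send_rows([
  [0,0,0],
  [0,0,0],
  [0,0,0],
  [0,0,0],
  [0,0,0],
  [0,0,0],
  [0,0,0],
  [0,0,0],
], roll=[0,0,0,0,0,0,0,0], claw=[0.8,0.7,0.6,0.5,0.5,0.5,0.5,0.5])

```text
t: 30.75
eef_pos: [0.434, 0.399, 0.034]
tool_rot: [-0.0, 0.656, 0.755, 0.001]
contact_force: [-1.1, -0.5, 4.1]
gripper_width: 0.667
grasp_force: 32.8
```

```bash
python3 look.py 9 "[(.082,(190.2,251),(416.4,151.2))]" | head -1;python3 go.py "[(.43,.404,.19,-23),(.5,.2,.19,-50),(.5605,-.0455,.19,-75.3)]"
```

```text
lid top [191.2 251.6] [23.1 34. ] scene [416.4 148.8] [27.8 39.6] tri [0.4291 0.4059 0.0819] 0.0059 plane [0.4281 0.4042 0.078 ]
t 30.85 tcp [0.434  0.3989 0.034 ] yaw 8.0 tilt 0.06 q7 -0.44 w 0.669
-> (0.43, 0.404, 0.19, -23) slide [5.7, -3.2, -156.0] roll 31.0
-> (0.5, 0.2, 0.19, -50) slide [-160.4, 144.1, 0.0] roll 27
-> (0.5605, -0.0455, 0.19, -75.3) slide [-111.5, 227.0, 0.0] roll 25.3
```

Request:
send_rows([
  [0,0,-10],
  [0,0,-30],
  [0,0,-55],
  [0,0,-80],
  [0,0,-105],
  [0,0,-130],
  [0,0,-150],
  [0,0,-156],
], roll=[0,2,6,11,16,21,26,31], claw=[0.5,0.5,0.5,0.5,0.5,0.5,0.5,0.5])

```text
t: 31.52
eef_pos: [0.4348, 0.3996, 0.193]
tool_rot: [-0.001, 0.835, 0.55, 0.002]
contact_force: [0.7, 0.2, -2.0]
gripper_width: 0.664
grasp_force: 32.9
```

```bash
python3 go.py "[(.5,.2,.19,-50),(.5557,-.0468,.19,-75.3)]"
```

```text
t 31.52 tcp [0.4348 0.3996 0.193 ] yaw -23.2 tilt 0.28 q7 -1.0 w 0.664
-> (0.5, 0.2, 0.19, -50) slide [-157.7, 138.7, 2.4] roll 26.8
-> (0.5557, -0.0468, 0.19, -75.3) slide [-116.0, 224.9, 0.0] roll 25.3
```

Request:
send_rows([
  [-15,13,0],
  [-37,32,0],
  [-60,53,0],
  [-83,73,0],
  [-106,93,0],
  [-128,113,0],
  [-147,130,0],
  [-158,139,0],
], roll=[3,6,10,14,18,22,25,27], claw=[0.5,0.5,0.5,0.5,0.5,0.5,0.5,0.5])

```text
t: 32.18
eef_pos: [0.5004, 0.1949, 0.1894]
tool_rot: [0.0, 0.941, 0.339, -0.0]
contact_force: [0.3, -0.4, -2.1]
gripper_width: 0.667
grasp_force: 32.8
```

Request:
send_rows([
  [-12,23,0],
  [-28,54,0],
  [-45,87,0],
  [-62,120,0],
  [-79,153,0],
  [-95,185,0],
  [-109,212,0],
  [-116,225,0],
], roll=[3,6,9,12,15,19,23,25], claw=[0.5,0.5,0.5,0.5,0.5,0.5,0.5,0.5])

```text
t: 32.85
eef_pos: [0.5558, -0.0523, 0.1896]
tool_rot: [0.001, 0.992, 0.127, 0.0]
contact_force: [0.2, 0.1, -1.7]
gripper_width: 0.665
grasp_force: 32.9
```

```bash
python3 go.py "[(.5557,-.0468,.093,-75.3)]"
```

```text
t 32.85 tcp [ 0.5558 -0.0523  0.1896] yaw -75.4 tilt 0.09 q7 -0.94 w 0.665
-> (0.5557, -0.0468, 0.093, -75.3) slide [1.2, -5.5, 96.6] roll -0.1
```

Request:
send_rows([
  [0,0,0],
  [0,0,5],
  [0,0,20],
  [0,0,40],
  [0,0,60],
  [0,0,78],
  [0,0,90],
  [0,0,97],
], roll=[0,0,0,0,0,0,0,0], claw=[0.5,0.5,0.5,0.5,0.5,0.5,0.5,0.5])

```text
t: 33.52
eef_pos: [0.5547, -0.0459, 0.0904]
tool_rot: [-0.001, 0.991, 0.132, -0.001]
contact_force: [-0.1, -0.0, -2.3]
gripper_width: 0.667
grasp_force: 32.9
```

```bash
python3 go.py "[(.5557,-.0468,.085,-75.3)]"
python3 - <<'E'
from h import *
s=bot.read_camera("scene")[:,:,::-1].copy(); cv2.imwrite("pics/scene10.png",s)
x,y,k=250,140,6
z=cv2.resize(s[y:y+90,x:x+90],None,fx=k,fy=k,interpolation=2)
p=bot.get_obs()["eef_pos"]
zj=p[2]-.034
for q,c in(([.5605,-.0455,zj+.082],(255,255,0)),([.5605,-.0455,.05],(255,0,255))):
    u=((proj("scene",q)+.5-[x,y])*k).astype(int); cv2.drawMarker(z,tuple(map(int,u)),c,0,14)
cv2.imwrite("pics/g6.png",z)
E
```

```text
t 33.52 tcp [ 0.5547 -0.0459  0.0904] yaw -74.8 tilt 0.18 q7 -0.83 w 0.667
-> (0.5557, -0.0468, 0.085, -75.3) slide [0.7, 1.1, 5.4] roll 0.5
```

View pics/g6.png

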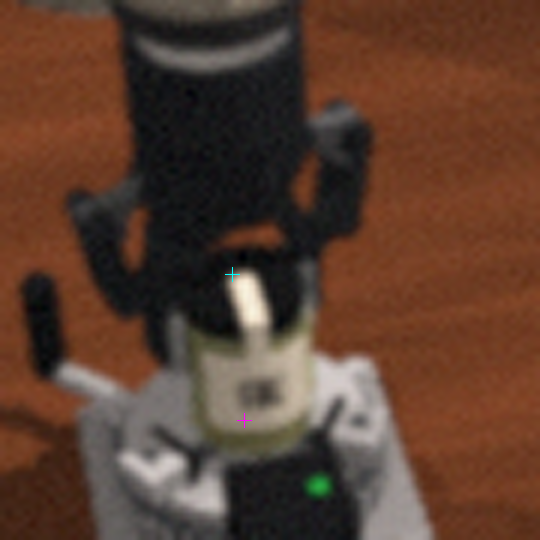

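The medium jar hangs just above the chuck with its label at (255,390) facing the scanner. Its lid is about 2 px right of the chuck axis mark (232,274), roughly 5 mm in +y. I'll correct that and set it down.

Request:
send_rows([
  [-1,1,0],
  [-2,2,0],
  [-2.5,3.5,0],
  [-2.5,3.5,1.5],
  [-2.5,3.5,3],
  [-2.5,3.5,4],
  [-2.5,3.5,5],
  [-2.5,3.5,5],
], roll=[0.5,0.5,0.5,0.5,0.5,0.5,0.5,0.5], claw=[0.5,0.5,0.5,0.5,0.5,0.5,0.5,0.5])

```text
t: 34.23
eef_pos: [0.5542, -0.0519, 0.0871]
tool_rot: [-0.0, 0.992, 0.126, -0.0]
contact_force: [0.8, 0.2, -2.0]
gripper_width: 0.662
grasp_force: 32.9
```

Request:
send_rows([
  [0,0,1],
  [0,0,2],
  [0,0,2.5],
  [0,0,3],
  [0,0,3],
  [0,0,3],
  [0,0,3],
  [0,0,3],
], roll=[0,0,0,0,0,0,0,0], claw=[0.5,0.5,0.5,0.5,0.5,0.5,0.5,0.5])

```text
t: 34.9
eef_pos: [0.5543, -0.052, 0.0843]
tool_rot: [-0.0, 0.992, 0.126, 0.0]
contact_force: [0.9, -0.1, -2.3]
gripper_width: 0.667
grasp_force: 32.9
```

Request:
send_rows([
  [0,0,0.5],
  [0,0,1],
  [0,0,1.5],
  [0,0,1.5],
  [0,0,1.5],
  [0,0,1.5],
  [0,0,1.5],
  [0,0,1.5],
], roll=[0,0,0,0,0,0,0,0], claw=[0.5,0.5,0.5,0.5,0.5,0.5,0.5,0.5])

```text
t: 35.57
eef_pos: [0.5546, -0.052, 0.084]
tool_rot: [-0.001, 0.992, 0.126, 0.0]
contact_force: [-5.0, 1.6, 11.2]
gripper_width: 0.665
grasp_force: 34.2
```

Request:
send_rows([
  [0,0,-0.8],
  [0,0,-0.8],
  [0,0,-0.8],
  [0,0,-0.8],
  [0,0,-0.8],
  [0,0,-15],
  [0,0,-45],
  [0,0,-80],
], roll=[0,0,0,0,0,0,0,0], claw=[0.5,0.6,0.8,1,1,1,1,1])

```text
t: 36.23
eef_pos: [0.5528, -0.052, 0.1621]
tool_rot: [0.0, 0.992, 0.126, -0.002]
contact_force: [1.0, -0.4, 1.0]
gripper_width: 1.0
grasp_force: 0.0
```

Request:
send_rows([
  [0,0,-25],
  [-12,5,-30],
  [-35,20,-30],
  [-65,40,-20],
  [-90,50,0],
  [-98,52,0],
  [-98,52,0],
  [-98,52,0],
], roll=[0,3,6,9,10.5,10.5,10.5,10.5], claw=[1,1,1,1,1,1,1,1])

```text
t: 36.9
eef_pos: [0.4732, -0.1267, 0.1631]
tool_rot: [-0.0, 0.999, 0.035, 0.0]
contact_force: [-0.1, 1.3, -0.3]
gripper_width: 1.001
grasp_force: 0.0
```

```bash
python3 go.py "[(.471,-.127,.047,-86)]"
python3 - <<'E'
from meas import *
t=bot.read_camera("top")[:,:,::-1].copy(); cv2.imwrite("pics/top11.png",t)
s=bot.read_camera("scene")[:,:,::-1].copy(); cv2.imwrite("pics/scene11.png",s)
l=jars("top",t,[(338,182,30,30)])[0]; print(l[0],l[2],plane("top",l[0],.05+.078).round(4))
l0=cv2.imread("pics/top4.png")
k=6;x,y=345,180; c=cv2.resize(t[y:y+24,x:x+16],None,fx=k,fy=k,interpolation=2).astype(int)
wh=(c.min(2)>150); 
for r in range(0,144,9):
    if 10<wh[r].sum()<30: u=(np.where(wh[r])[0].mean()+.5)/k-.5+x; print(round(r/k+y-.4,1),round(u,2),plane("top",(u,r/k+y-.4),.132).round(4)[:2])
E
```

```text
t 36.9 tcp [ 0.4732 -0.1267  0.1631] yaw -86.0 tilt 0.05 q7 -0.94 w 1.001
-> (0.471, -0.127, 0.047, -86) slide [-2.3, 0.2, 116.1] roll 0.0
[354.31153775 196.87836096] [18.5 20.8] [ 0.5619 -0.0494  0.128 ]
179.6 357.5 [ 0.6085 -0.0595]
181.1 359.33 [ 0.6043 -0.0643]
190.1 354.0 [ 0.5799 -0.049 ]
191.6 354.0 [ 0.5757 -0.0488]
193.1 354.08 [ 0.5716 -0.0489]
194.6 353.92 [ 0.5675 -0.0483]
196.1 353.75 [ 0.5634 -0.0477]
```

Request:
send_rows([
  [-2,0,20],
  [-2,0,45],
  [-2,0,70],
  [-2,0,95],
  [-2,0,112],
  [-2,0,116],
  [-2,0,116],
  [-2,0,116],
], roll=[0,0,0,0,0,0,0,0], claw=[1,1,1,1,1,0.5,0,0], force=40)

```text
t: 37.67
eef_pos: [0.4717, -0.127, 0.0474]
tool_rot: [0.0, 0.999, 0.036, 0.001]
contact_force: [-0.4, -0.0, 0.3]
gripper_width: 0.605
grasp_force: 0.0
```

Request:
send_rows([
  [0,0,0],
  [0,0,0],
  [0,0,0],
  [0,0,0],
  [0,0,0],
  [0,0,0],
  [0,0,0],
  [0,0,0],
], roll=[0,0,0,0,0,0,0,0], claw=[0,0,0,0,0,0,0,0])

```text
t: 38.33
eef_pos: [0.4714, -0.1256, 0.0479]
tool_rot: [-0.001, 0.999, 0.036, 0.001]
contact_force: [-1.5, 5.1, 8.9]
gripper_width: 0.199
grasp_force: 38.8
```

```bash
python3 lever.py 1.04 15
```

```text
sleeve -0.0 r 0.1199 yaw -85.9 z 0.0479 grip 0.19860722896164995 38.780770897865295 F [-1.5  5.1  8.9] q7 -0.75
[-5.7, -6.2, 0.0]
[-10.1, -13.3, 0.0]
[-14.0, -20.7, 0.0]
[-17.4, -28.4, 0.0]
[-20.3, -36.2, 0.1]
[-22.6, -44.3, 0.1]
[-24.3, -52.5, 0.1]
[-25.5, -60.8, 0.1]
[-26.1, -69.1, 0.1]
[-26.1, -77.5, 0.1]
[-25.6, -85.9, 0.2]
[-24.4, -94.2, 0.2]
[-22.7, -102.4, 0.2]
[-20.4, -110.4, 0.2]
[-17.6, -118.3, 0.3]
```

Request:
send_rows([
  [-5,-6,0],
  [-9.5,-13,0],
  [-13.5,-20.5,0],
  [-16.5,-28,0],
  [-19.5,-36,0],
  [-21.5,-44,0],
  [-23,-52.5,0],
  [-24.5,-61,0],
], roll=[0,0,0,0,0,0,0,0], claw=[0,0,0,0,0,0,0,0])

```text
t: 39.0
eef_pos: [0.4394, -0.0718, 0.0477]
tool_rot: [0.002, 0.999, 0.032, -0.0]
contact_force: [-8.7, -12.6, 15.1]
gripper_width: 0.206
grasp_force: 42.4
```

Request:
send_rows([
  [-0.5,-8.5,0],
  [-0.5,-16.5,0],
  [0,-25,0],
  [1,-33.5,0],
  [2.8,-41.5,0],
  [4.5,-48,0],
  [6.5,-54,0],
  [6.5,-54,0],
], roll=[0,0,0,0,0,0,0,0], claw=[0,0,0,0,0,0,0,0])

```text
t: 39.67
eef_pos: [0.4417, -0.0147, 0.047]
tool_rot: [0.0, 0.999, 0.034, -0.002]
contact_force: [-7.3, -3.7, 10.6]
gripper_width: 0.199
grasp_force: 41.7
```

```bash
python3 lever.py 1.045 1
```

```text
sleeve 0.986 r 0.1227 yaw -86.1 z 0.047 grip 0.19934223786390418 41.68865919113159 F [-7.3 -3.7 10.6] q7 -0.96
[4.3, -6.1, -0.0]
```

Request:
send_rows([
  [1,-2,0],
  [2.5,-4,0],
  [3.5,-6,0],
  [3.5,-6,0],
  [3.5,-6,0],
  [3.5,-6,0],
  [3.5,-6,0],
  [3.5,-6,0],
], roll=[0,0,0,0,0,0,0,0], claw=[0,0,0,0,0,0,0,0])

```text
t: 40.33
eef_pos: [0.4436, -0.0095, 0.047]
tool_rot: [-0.0, 0.999, 0.033, -0.003]
contact_force: [-11.0, -6.5, 14.5]
gripper_width: 0.2
grasp_force: 42.2
```

```bash
python3 lever.py 1.045 1
```

```text
sleeve 1.031 r 0.1223 yaw -86.2 z 0.047 grip 0.1996851860414258 42.15412616729736 F [-11.   -6.5  14.5] q7 -0.97
[2.0, -1.1, -0.0]
```

Request:
send_rows([
  [0,0,0],
  [0,0,0],
  [0,0,0],
  [0,0,-20],
  [0,0,-45],
  [0,0,-70],
  [0,0,-70],
  [0,0,-70],
], roll=[0,0,0,0,0,0,0,0], claw=[0.3,0.6,1,1,1,1,1,1])

```text
t: 41.0
eef_pos: [0.4488, -0.0066, 0.1179]
tool_rot: [-0.001, 0.999, 0.036, 0.002]
contact_force: [-0.5, -0.4, -0.9]
gripper_width: 1.005
grasp_force: 0.0
```

Request:
send_rows([
  [0,0,0],
  [0,0,0],
  [0,0,0],
  [0,0,0],
  [0,0,0],
  [0,0,0],
  [0,0,0],
  [0,0,0],
], roll=[0,0,0,0,0,0,0,0], claw=[1,1,1,1,1,1,1,1])

```text
t: 41.67
eef_pos: [0.4475, -0.0075, 0.1167]
tool_rot: [0.0, 0.999, 0.035, -0.0]
contact_force: [0.1, -0.1, 0.4]
gripper_width: 1.001
grasp_force: 0.0
```

```bash
python3 lever.py 1.03 1; python3 look.py 12 "[(.132,(354.3,197),(291,183)),(.092,(249.2,206.9),(386,179))]"
```

```text
sleeve 1.057 r 0.1192 yaw -86.0 z 0.1167 grip 1.0008332358922176 0.0 F [ 0.1 -0.1  0.4] q7 -1.12
[-2.6, 2.4, 0.0]
lid top [352.5 198.1] [18.8 19.8] scene [289.8 186.8] [20.  28.4] tri [ 0.5585 -0.0429  0.1308] 0.0029 plane [ 0.5586 -0.0445  0.128 ]
  seal [-2.4911, [0.5727, -0.0454], [0.5576, -0.0447], [0.5864, -0.046]]
lid top [249.3 206.9] [20.5 21.7] scene [385.4 179.9] [16.6 21.9] tri [0.5492 0.2439 0.0808] 0.0025 plane [0.5477 0.2416 0.088 ]
  seal [-37.5042, [0.5601, 0.2365], [0.5477, 0.246], [0.572, 0.2273]]
```

Request:
send_rows([
  [0,0,20],
  [0,0,45],
  [0,0,70],
  [0,0,70],
  [0,0,70],
  [0,0,70],
  [0,0,70],
  [0,0,70],
], roll=[0,0,0,0,0,0,0,0], claw=[1,1,1,0.6,0.2,0,0,0])

```text
t: 42.43
eef_pos: [0.4484, -0.0072, 0.0479]
tool_rot: [-0.0, 0.999, 0.035, 0.001]
contact_force: [0.5, -0.0, 0.2]
gripper_width: 0.3
grasp_force: 0.0
```

Request:
send_rows([
  [0,0,0],
  [0,0,0],
  [0,0,0],
  [0,0,0],
  [0,0,0],
  [0,0,0],
  [0,0,0],
  [0,0,0],
], roll=[0,0,0,0,0,0,0,0], claw=[0,0,0,0,0,0,0,0])

```text
t: 43.1
eef_pos: [0.4489, -0.008, 0.048]
tool_rot: [0.0, 0.999, 0.035, 0.002]
contact_force: [-0.3, -1.3, 8.0]
gripper_width: 0.198
grasp_force: 38.8
```

```bash
python3 lever.py -0.01 13
```

```text
sleeve 1.056 r 0.1178 yaw -86.0 z 0.048 grip 0.19840328692150813 38.76342594623566 F [-0.3 -1.3  8. ] q7 -0.97
[-6.2, 8.1, -0.0]
[-8.9, 17.7, -0.0]
[-10.7, 27.4, -0.0]
[-11.8, 37.3, -0.0]
[-12.0, 47.2, -0.0]
[-11.5, 57.1, -0.0]
[-10.1, 66.9, -0.0]
[-7.9, 76.5, -0.0]
[-5.0, 86.0, 0.0]
[-1.2, 95.2, 0.0]
[3.2, 104.0, 0.0]
[8.4, 112.5, 0.1]
[14.2, 120.5, 0.1]
```

Request:
send_rows([
  [-4.5,8,0],
  [-7,17.5,0],
  [-9,27.5,0],
  [-10,37.5,0],
  [-10,47,0],
  [-9.5,57,0],
  [-8.5,67,0],
  [-6.5,76.5,0],
], roll=[0,0,0,0,0,0,0,0], claw=[0,0,0,0,0,0,0,0])

```text
t: 43.77
eef_pos: [0.4453, -0.0825, 0.0475]
tool_rot: [-0.002, 0.999, 0.036, -0.001]
contact_force: [-5.4, 5.2, 8.9]
gripper_width: 0.199
grasp_force: 40.7
```

Request:
send_rows([
  [2.5,9.5,0],
  [6,18.5,0],
  [10,27.5,0],
  [15,36,0],
  [21,44.5,0],
  [22,46,0],
  [22,46,0],
  [22,46,0],
], roll=[0,0,0,0,0,0,0,0], claw=[0,0,0,0,0,0,0,0])

```text
t: 44.43
eef_pos: [0.4694, -0.1258, 0.0471]
tool_rot: [-0.003, 0.999, 0.036, -0.002]
contact_force: [-7.6, 6.9, 11.4]
gripper_width: 0.198
grasp_force: 41.5
```

```bash
python3 lever.py -0.01 1; python3 go.py "[(.559,-.045,.19,-75.3)]"
```

```text
sleeve 0.01 r 0.1214 yaw -85.9 z 0.0471 grip 0.19834707887663078 41.47984743118286 F [-7.6  6.9 11.4] q7 -0.74
[1.9, 1.5, -0.0]
t 44.43 tcp [ 0.4694 -0.1258  0.0471] yaw -85.9 tilt 0.41 q7 -0.74 w 0.198
-> (0.559, -0.045, 0.19, -75.3) slide [94.6, -75.0, -142.9] roll -10.6
```

Request:
send_rows([
  [0,0,0],
  [0,0,0],
  [0,0,0],
  [0,0,-30],
  [0,0,-70],
  [0,0,-110],
  [0,0,-143],
  [0,0,-143],
], roll=[0,0,0,0,0,0,0,0], claw=[0.3,0.6,1,1,1,1,1,1], force=30)

```text
t: 45.1
eef_pos: [0.4752, -0.1303, 0.1953]
tool_rot: [0.0, 0.999, 0.035, 0.005]
contact_force: [0.8, -0.6, -0.6]
gripper_width: 0.999
grasp_force: 0.0
```

Request:
send_rows([
  [15,-12,0],
  [38,-30,0],
  [61,-48,0],
  [80,-63,0],
  [90,-71,0],
  [90,-71,0],
  [90,-71,0],
  [90,-71,0],
], roll=[-3,-6,-9,-10.5,-10.5,-10.5,-10.5,-10.5], claw=[1,1,1,1,1,1,1,1])

```text
t: 45.77
eef_pos: [0.5551, -0.0531, 0.1897]
tool_rot: [0.0, 0.992, 0.125, -0.0]
contact_force: [-0.2, -0.1, 0.1]
gripper_width: 1.004
grasp_force: 0.0
```

```bash
python3 go.py "[(.5585,-.045,.083,-75.3)]"
```

```text
t 45.77 tcp [ 0.5551 -0.0531  0.1897] yaw -75.6 tilt 0.06 q7 -0.93 w 1.004
-> (0.5585, -0.045, 0.083, -75.3) slide [5.4, -7.0, 106.6] roll -0.3
```

Request:
send_rows([
  [5,-7,15],
  [5,-7,35],
  [5,-7,60],
  [5,-7,85],
  [5,-7,103],
  [5,-7,106],
  [5,-7,106],
  [5,-7,106],
], roll=[0,0,0,0,0,0,0,0], claw=[1,1,1,1,1,1,0.7,0.5])

```text
t: 46.43
eef_pos: [0.5595, -0.044, 0.0848]
tool_rot: [-0.0, 0.992, 0.126, 0.0]
contact_force: [-1.1, 3.0, 2.3]
gripper_width: 0.748
grasp_force: 1.6
```

Request:
send_rows([
  [0,0,0],
  [0,0,0],
  [0,0,0],
  [0,0,0],
  [0,0,-5],
  [0,0,-25],
  [0,0,-60],
  [0,0,-95],
], roll=[0,0,0,0,0,0,0,0], claw=[0.5,0.5,0.5,0.5,0.5,0.5,0.5,0.5])

```text
t: 47.1
eef_pos: [0.5584, -0.0437, 0.1795]
tool_rot: [0.0, 0.992, 0.126, -0.001]
contact_force: [0.6, 0.8, -2.0]
gripper_width: 0.672
grasp_force: 33.1
```

```bash
python3 go.py "[(.54,-.21,.19,-113),(.5,-.379,.18,-151.5),(.5,-.379,.05,-151.5)]"
```

```text
t 47.1 tcp [ 0.5584 -0.0437  0.1795] yaw -75.5 tilt 0.15 q7 -0.93 w 0.672
-> (0.54, -0.21, 0.19, -113) slide [-59.5, 156.4, -10.3] roll 37.5
-> (0.5, -0.379, 0.18, -151.5) slide [29.2, 171.2, 10.0] roll 38.5
-> (0.5, -0.379, 0.05, -151.5) slide [0.0, 0.0, 130.0] roll 0.0
```

Request:
send_rows([
  [-5,13,-4],
  [-13,34,-8],
  [-22,58,-10],
  [-32,84,-10],
  [-42,110,-10],
  [-50,132,-10],
  [-56,148,-10],
  [-60,156,-10],
], roll=[3,8,14,20,26,31,35,37.5], claw=[0.5,0.5,0.5,0.5,0.5,0.5,0.5,0.5])

```text
t: 47.77
eef_pos: [0.5394, -0.2126, 0.1891]
tool_rot: [0.001, 0.979, -0.203, 0.0]
contact_force: [0.0, 0.4, -2.2]
gripper_width: 0.669
grasp_force: 33.1
```

Request:
send_rows([
  [3,18,0],
  [7,42,2],
  [12,68,4],
  [16,94,6],
  [20,120,8],
  [25,144,10],
  [28,163,10],
  [29,171,10],
], roll=[3,8,14,20,26,32,36,38.5], claw=[0.5,0.5,0.5,0.5,0.5,0.5,0.5,0.5])

```text
t: 48.43
eef_pos: [0.4989, -0.3807, 0.1787]
tool_rot: [0.001, 0.858, -0.514, 0.0]
contact_force: [-0.5, -0.4, -2.0]
gripper_width: 0.669
grasp_force: 33.0
```

Request:
send_rows([
  [0,0,10],
  [0,0,30],
  [0,0,55],
  [0,0,80],
  [0,0,100],
  [0,0,115],
  [0,0,125,0],
  [0,0,130],
], roll=[0,0,0,0,0,0,0,0], claw=[0.5,0.5,0.5,0.5,0.5,0.5,0.5,0.5])

```text
schema error: expected 3 numbers
```

Request:
send_rows([
  [0,0,10],
  [0,0,30],
  [0,0,55],
  [0,0,80],
  [0,0,100],
  [0,0,115],
  [0,0,125],
  [0,0,130],
], roll=[0,0,0,0,0,0,0,0], claw=[0.5,0.5,0.5,0.5,0.5,0.5,0.5,0.5])

```text
t: 49.1
eef_pos: [0.5004, -0.3769, 0.0472]
tool_rot: [-0.0, 0.86, -0.51, -0.001]
contact_force: [0.6, 0.1, -1.5]
gripper_width: 0.672
grasp_force: 33.1
```

Request:
send_rows([
  [0,0,1],
  [0,0,2],
  [0,0,3],
  [0,0,4],
  [0,0,5],
  [0,0,5.5],
  [0,0,5.5],
  [0,0,5.5],
], roll=[0,0,0,0,0,0,0,0], claw=[0.5,0.5,0.5,0.5,0.5,0.5,0.5,0.5])

```text
t: 49.77
eef_pos: [0.5006, -0.3782, 0.0434]
tool_rot: [-0.0, 0.86, -0.511, 0.0]
contact_force: [0.3, -0.3, -2.2]
gripper_width: 0.667
grasp_force: 33.1
```

Request:
send_rows([
  [0,0,0.5],
  [0,0,1],
  [0,0,1.5],
  [0,0,2],
  [0,0,2],
  [0,0,2],
  [0,0,2],
  [0,0,2],
], roll=[0,0,0,0,0,0,0,0], claw=[0.5,0.5,0.5,0.5,0.5,0.5,0.5,0.5])

```text
t: 50.43
eef_pos: [0.5005, -0.3783, 0.0424]
tool_rot: [-0.0, 0.859, -0.511, 0.0]
contact_force: [-1.8, 3.6, 8.8]
gripper_width: 0.673
grasp_force: 34.3
```

Request:
send_rows([
  [0,0,-1],
  [0,0,-1],
  [0,0,-1],
  [0,0,-5],
  [0,0,-35],
  [0,0,-75],
  [0,0,-115],
  [0,0,-150],
], roll=[0,0,0,0,0,0,0,0], claw=[0.6,0.8,1,1,1,1,1,1])

```text
t: 51.1
eef_pos: [0.5002, -0.3787, 0.1938]
tool_rot: [0.0, 0.859, -0.511, 0.0]
contact_force: [0.7, -0.9, -0.5]
gripper_width: 1.001
grasp_force: 0.0
```

```bash
python3 look.py 13 "[(.092,(249.2,206.9),(386,179))]"; python3 go.py "[(.53,-.1,.2,-137),(.5495,.15,.2,-120),(.5495,.243,.17,-110),(.5495,.243,.038,-110)]"
```

```text
lid top [249.3 206.9] [20.5 21.6] scene [385.5 179.8] [16.6 22.3] tri [0.5492 0.244  0.0812] 0.0028 plane [0.5477 0.2416 0.088 ]
  seal [-37.4892, [0.56, 0.2365], [0.5476, 0.2461], [0.572, 0.2273]]
t 51.2 tcp [ 0.5022 -0.3813  0.1975] yaw -151.5 tilt 0.56 q7 -1.47 w 1.0
-> (0.53, -0.1, 0.2, -137) slide [-234.0, -158.6, -4.0] roll -14.5
-> (0.5495, 0.15, 0.2, -120) slide [-169.5, -184.8, 0.0] roll -17
-> (0.5495, 0.243, 0.17, -110) slide [-46.5, -80.5, 30.0] roll -10
-> (0.5495, 0.243, 0.038, -110) slide [0.0, 0.0, 132.0] roll 0
```

Request:
send_rows([
  [-28,-19,0],
  [-60,-41,-2],
  [-92,-62,-4],
  [-124,-84,-4],
  [-156,-106,-4],
  [-188,-127,-4],
  [-218,-148,-4],
  [-234,-159,-4],
], roll=[-2,-4,-6,-8,-10,-12,-14,-14.5], claw=[1,1,1,1,1,1,1,1])

```text
t: 51.87
eef_pos: [0.5288, -0.0916, 0.1945]
tool_rot: [-0.001, 0.918, -0.396, -0.001]
contact_force: [0.4, -0.1, -0.7]
gripper_width: 1.002
grasp_force: 0.0
```

Request:
send_rows([
  [-21,-23,0],
  [-44,-48,0],
  [-67,-73,0],
  [-90,-98,0],
  [-113,-123,0],
  [-136,-148,0],
  [-158,-172,0],
  [-170,-185,0],
], roll=[-2,-4,-6,-8,-11,-14,-16,-17], claw=[1,1,1,1,1,1,1,1])

```text
t: 52.53
eef_pos: [0.5475, 0.1586, 0.1946]
tool_rot: [-0.0, 0.967, -0.255, -0.0]
contact_force: [-0.1, 0.3, -0.2]
gripper_width: 1.001
grasp_force: 0.0
```

Request:
send_rows([
  [-8,-14,4],
  [-18,-31,8],
  [-28,-48,14],
  [-37,-64,22],
  [-44,-76,28],
  [-46,-80,30],
  [-46,-80,30],
  [-46,-80,30],
], roll=[-2,-4,-6,-8,-10,-10,-10,-10], claw=[1,1,1,1,1,1,1,1])

```text
t: 53.2
eef_pos: [0.5479, 0.2452, 0.1652]
tool_rot: [0.0, 0.985, -0.174, 0.0]
contact_force: [0.4, -0.8, 0.3]
gripper_width: 1.002
grasp_force: 0.0
```

```bash
python3 - <<'E'
from meas import *
s=bot.read_camera("scene")[:,:,::-1].copy(); print(jars("scene",s,[(372,165,28,28)])[0][0])
E
python3 go.py "[(.5495,.243,.038,-110)]"
```

```text
[385.43115922 179.92088141]
t 53.25 tcp [0.5481 0.2447 0.1656] yaw -110.1 tilt 0.05 q7 -1.82 w 1.004
-> (0.5495, 0.243, 0.038, -110) slide [1.8, 1.1, 127.6] roll -0.1
```

Request:
send_rows([
  [1.5,1,10],
  [1.5,1,25],
  [1.5,1,45],
  [1.5,1,65],
  [1.5,1,85],
  [1.5,1,105],
  [1.5,1,120],
  [1.5,1,127],
], roll=[0,0,0,0,0,0,0,0], claw=[1,1,1,1,1,1,1,1])

```text
t: 53.92
eef_pos: [0.5474, 0.2436, 0.0355]
tool_rot: [0.001, 0.985, -0.174, -0.001]
contact_force: [-0.3, 0.4, 0.3]
gripper_width: 1.003
grasp_force: 0.0
```

Request:
send_rows([
  [0,0,0],
  [0,0,0],
  [0,0,0],
  [0,0,0],
  [0,0,0],
  [0,0,0],
  [0,0,0],
  [0,0,0],
], roll=[0,0,0,0,0,0,0,0], claw=[0.9,0.8,0.7,0.6,0.6,0.6,0.6,0.6])

```text
t: 54.58
eef_pos: [0.5492, 0.2449, 0.0389]
tool_rot: [-0.0, 0.985, -0.173, 0.0]
contact_force: [-1.3, -1.6, 3.3]
gripper_width: 0.765
grasp_force: 34.5
```

Request:
send_rows([
  [0,0,-8],
  [0,0,-25],
  [0,0,-50],
  [0,0,-75],
  [0,0,-100],
  [0,0,-130],
  [0,0,-150],
  [0,0,-155],
], roll=[0,-2,-6,-11,-16,-21,-26,-30], claw=[0.6,0.6,0.6,0.6,0.6,0.6,0.6,0.6])

```text
t: 55.25
eef_pos: [0.5506, 0.2447, 0.1972]
tool_rot: [-0.001, 0.996, 0.089, 0.002]
contact_force: [-0.1, 0.7, -3.1]
gripper_width: 0.764
grasp_force: 34.9
```

```bash
python3 go.py "[(.55,.09,.195,-78),(.559,-.045,.195,-75)]"
```

```text
t 55.25 tcp [0.5506 0.2447 0.1972] yaw -79.8 tilt 0.29 q7 -1.41 w 0.764
-> (0.55, 0.09, 0.195, -78) slide [-28.1, 152.1, 1.8] roll -1.8
-> (0.559, -0.045, 0.195, -75) slide [-19.3, 133.9, 0.0] roll -3
```

Request:
send_rows([
  [-3,14,0],
  [-7,36,0],
  [-11,60,0],
  [-15,84,0],
  [-20,108,0],
  [-24,130,0],
  [-27,146,0],
  [-28,152,0],
], roll=[0,0,-1,-1,-1,-2,-2,-2], claw=[0.6,0.6,0.6,0.6,0.6,0.6,0.6,0.6])

```text
t: 55.92
eef_pos: [0.5465, 0.0859, 0.193]
tool_rot: [0.001, 0.995, 0.102, -0.001]
contact_force: [0.6, -0.8, -3.3]
gripper_width: 0.765
grasp_force: 34.8
```

Request:
send_rows([
  [-2,14,0],
  [-6,38,0],
  [-10,64,0],
  [-14,90,0],
  [-17,112,0],
  [-19,128,0],
  [-19.5,134,0],
  [-19.5,134,0],
], roll=[0,-1,-1,-2,-3,-3,-3,-3], claw=[0.6,0.6,0.6,0.6,0.6,0.6,0.6,0.6])

```text
t: 56.58
eef_pos: [0.5565, -0.0464, 0.1932]
tool_rot: [0.0, 0.992, 0.129, -0.0]
contact_force: [0.7, 0.5, -3.0]
gripper_width: 0.762
grasp_force: 34.8
```

```bash
python3 go.py "[(.559,-.045,.112,-74.9)]"
```

```text
t 56.58 tcp [ 0.5565 -0.0464  0.1932] yaw -75.1 tilt 0.03 q7 -0.88 w 0.762
-> (0.559, -0.045, 0.112, -74.9) slide [2.9, -0.7, 81.2] roll -0.2
```

Request:
send_rows([
  [2.5,-0.5,5],
  [2.5,-0.5,18],
  [2.5,-0.5,35],
  [2.5,-0.5,52],
  [2.5,-0.5,68],
  [2.5,-0.5,78],
  [2.5,-0.5,81],
  [2.5,-0.5,81],
], roll=[0,0,0,0,0,0,0,0], claw=[0.6,0.6,0.6,0.6,0.6,0.6,0.6,0.6])

```text
t: 57.25
eef_pos: [0.5583, -0.043, 0.1111]
tool_rot: [-0.0, 0.991, 0.131, -0.001]
contact_force: [1.0, 0.4, -2.7]
gripper_width: 0.761
grasp_force: 34.8
```

```bash
python3 go.py "[(.559,-.045,.089,-74.9)]"
python3 - <<'E'
from h import *
s=bot.read_camera("scene")[:,:,::-1].copy(); cv2.imwrite("pics/scene14.png",s)
x,y,k=250,130,6
z=cv2.resize(s[y:y+95,x:x+90],None,fx=k,fy=k,interpolation=2)
p=bot.get_obs()["eef_pos"]; zj=p[2]-.039
c=np.array([.559,-.045])
f=lambda q:tuple(int(v) for v in ((proj("scene",q)+.5-[x,y])*k))
for zz,r,col in((zj+.092,.0315,(255,255,0)),(zj+.001,.033,(255,0,255))):
    for a in np.arange(0,2*np.pi,.4): cv2.circle(z,f([c[0]+r*np.cos(a),c[1]+r*np.sin(a),zz]),2,col,-1)
    cv2.drawMarker(z,f([*c,zz]),col,0,14)
cv2.imwrite("pics/g7.png",z)
E
```

```text
t 57.25 tcp [ 0.5583 -0.043   0.1111] yaw -74.9 tilt 0.12 q7 -0.79 w 0.761
-> (0.559, -0.045, 0.089, -74.9) slide [0.2, 2.2, 22.1] roll -0.0
```

View pics/g7.png

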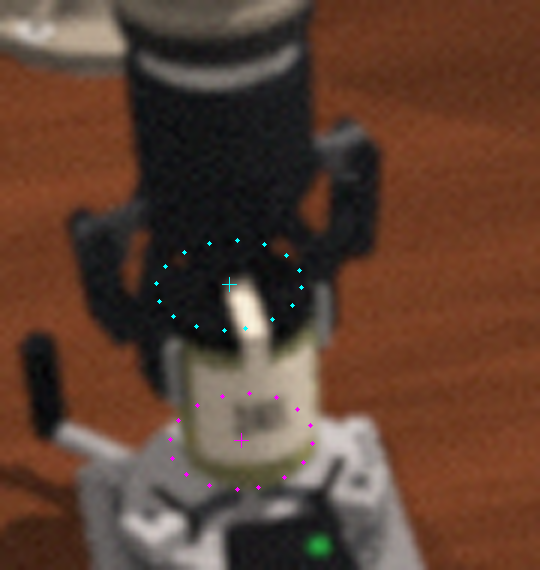

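The wide jar hangs over the chuck with its label at (255,415) facing the scanner. Its outline is about 1 px right of the predicted centre, consistent with the TCP being 2 mm off in y. I'll shift about 3 mm and lower.

Request:
send_rows([
  [0,1.5,0],
  [0,3,2],
  [0,3,6],
  [0,3,10],
  [0,3,14],
  [0,3,17],
  [0,3,19],
  [0,3,20],
], roll=[0,0,0,0,0,0,0,0], claw=[0.6,0.6,0.6,0.6,0.6,0.6,0.6,0.6])

```text
t: 57.97
eef_pos: [0.5595, -0.0467, 0.0918]
tool_rot: [-0.0, 0.991, 0.131, -0.0]
contact_force: [0.0, 0.5, -2.4]
gripper_width: 0.766
grasp_force: 34.8
```

Request:
send_rows([
  [0,0,0.5],
  [0,0,1],
  [0,0,1.5],
  [0,0,2],
  [0,0,2.5],
  [0,0,2.5],
  [0,0,2.5],
  [0,0,2.5],
], roll=[0,0,0,0,0,0,0,0], claw=[0.6,0.6,0.6,0.6,0.6,0.6,0.6,0.6])

```text
t: 58.63
eef_pos: [0.5597, -0.0467, 0.0899]
tool_rot: [-0.0, 0.991, 0.131, 0.0]
contact_force: [0.3, -0.6, -3.1]
gripper_width: 0.761
grasp_force: 34.8
```

Request:
send_rows([
  [0,0,0.5],
  [0,0,1],
  [0,0,1.5],
  [0,0,1.5],
  [0,0,1.5],
  [0,0,1.5],
  [0,0,1.5],
  [0,0,1.5],
], roll=[0,0,0,0,0,0,0,0], claw=[0.6,0.6,0.6,0.6,0.6,0.6,0.6,0.6])

```text
t: 59.3
eef_pos: [0.5598, -0.0468, 0.0889]
tool_rot: [-0.0, 0.991, 0.131, 0.0]
contact_force: [-2.8, 1.4, 5.6]
gripper_width: 0.765
grasp_force: 35.5
```

Request:
send_rows([
  [0,0,0],
  [0,0,0],
  [0,0,0],
  [0,0,0],
  [0,0,0],
  [0,0,-15],
  [0,0,-45],
  [0,0,-80],
], roll=[0,0,0,0,0,0,0,0], claw=[0.7,0.8,0.9,1,1,1,1,1])

```text
t: 59.97
eef_pos: [0.5583, -0.0467, 0.1677]
tool_rot: [0.0, 0.991, 0.131, -0.002]
contact_force: [1.1, 0.5, 0.2]
gripper_width: 1.004
grasp_force: 0.0
```

Request:
send_rows([
  [0,0,-25],
  [-15,5,-30],
  [-40,20,-30],
  [-70,40,-20],
  [-97,54,0],
  [-105,57,0],
  [-105,57,0],
  [-105,57,0],
], roll=[0,3,6,9,11,11,11,11], claw=[1,1,1,1,1,1,1,1])

```text
t: 60.63
eef_pos: [0.4737, -0.1287, 0.1686]
tool_rot: [-0.0, 0.999, 0.035, 0.0]
contact_force: [1.0, 1.4, -0.3]
gripper_width: 1.0
grasp_force: 0.0
```

```bash
python3 go.py "[(.471,-.127,.047,-86)]"; python3 look.py 15 "[(.142,(353,195),(291,178))]"
```

```text
t 60.63 tcp [ 0.4737 -0.1287  0.1686] yaw -86.0 tilt 0.06 q7 -0.87 w 1.0
-> (0.471, -0.127, 0.047, -86) slide [-2.7, -1.9, 121.6] roll 0.0
lid top [352.1 197.2] [21.6 27. ] scene [288.8 185.3] [18.  23.9] tri [ 0.5597 -0.0435  0.1369] 0.0012 plane [ 0.5597 -0.0428  0.138 ]
  seal [-2.4646, [0.5734, -0.0453], [0.5583, -0.0447], [0.5873, -0.0459]]
```

Request:
send_rows([
  [-2.5,-1.5,20],
  [-2.5,-1.5,45],
  [-2.5,-1.5,70],
  [-2.5,-1.5,95],
  [-2.5,-1.5,115],
  [-2.5,-1.5,121],
  [-2.5,-1.5,121],
  [-2.5,-1.5,121],
], roll=[0,0,0,0,0,0,0,0], claw=[1,1,1,1,1,0.5,0,0], force=40)

```text
t: 61.4
eef_pos: [0.4715, -0.1276, 0.0478]
tool_rot: [0.0, 0.999, 0.036, 0.0]
contact_force: [-0.0, 0.6, -0.3]
gripper_width: 0.602
grasp_force: 0.0
```

Request:
send_rows([
  [0,0,0],
  [0,0,0],
  [0,0,0],
  [0,0,0],
  [0,0,0],
  [0,0,0],
  [0,0,0],
  [0,0,0],
], roll=[0,0,0,0,0,0,0,0], claw=[0,0,0,0,0,0,0,0])

```text
t: 62.07
eef_pos: [0.4713, -0.1257, 0.0485]
tool_rot: [-0.002, 0.999, 0.036, 0.001]
contact_force: [-2.2, 6.3, 11.1]
gripper_width: 0.197
grasp_force: 38.7
```

```bash
python3 lever.py .66 8
```

```text
sleeve -0.0 r 0.1199 yaw -85.9 z 0.0485 grip 0.19729079133549338 38.73784303665161 F [-2.2  6.3 11.1] q7 -0.68
[-6.5, -7.6, 0.0]
[-11.6, -16.1, 0.0]
[-16.0, -25.1, 0.1]
[-19.6, -34.4, 0.1]
[-22.4, -43.9, 0.1]
[-24.5, -53.7, 0.2]
[-25.7, -63.6, 0.2]
[-26.1, -73.5, 0.2]
```

Request:
send_rows([
  [-5.5,-7.5,0],
  [-10.5,-16,0],
  [-15,-25,0],
  [-18.5,-34.5,0],
  [-21,-44,0],
  [-23,-54,0],
  [-24,-63.5,0],
  [-24.5,-73.5,0],
], roll=[0,0,0,0,0,0,0,0], claw=[0,0,0,0,0,0,0,0])

```text
t: 62.73
eef_pos: [0.4379, -0.0597, 0.0481]
tool_rot: [0.002, 0.999, 0.032, -0.001]
contact_force: [-13.6, -11.2, 13.6]
gripper_width: 0.199
grasp_force: 43.0
```

```bash
python3 lever.py .705 1
```

```text
sleeve 0.617 r 0.1234 yaw -86.3 z 0.0481 grip 0.19941995043151944 42.9785943031311 F [-13.6 -11.2  13.6] q7 -0.8
[2.5, -10.8, -0.0]
```

Request:
send_rows([
  [0.5,-3,0],
  [1,-6,0],
  [1.5,-8.5,0],
  [1.5,-8.5,0],
  [1.5,-8.5,0],
  [1.5,-8.5,0],
  [1.5,-8.5,0],
  [1.5,-8.5,0],
], roll=[0,0,0,0,0,0,0,0], claw=[0,0,0,0,0,0,0,0])

```text
t: 63.4
eef_pos: [0.4373, -0.051, 0.0478]
tool_rot: [0.001, 0.999, 0.032, -0.002]
contact_force: [-14.2, -10.4, 18.7]
gripper_width: 0.2
grasp_force: 43.6
```

```bash
python3 lever.py .705 1
```

```text
sleeve 0.687 r 0.1234 yaw -86.3 z 0.0478 grip 0.1995528078368692 43.64851534366608 F [-14.2 -10.4  18.7] q7 -0.81
[2.6, -2.1, -0.0]
```

Request:
send_rows([
  [1.5,-2,0],
  [1.5,-2,0],
  [1.5,-2,0],
  [1.5,-2,0],
  [1.5,-2,0],
  [1.5,-2,0],
  [1.5,-2,0],
  [1.5,-2,0],
], roll=[0,0,0,0,0,0,0,0], claw=[0,0,0,0,0,0,0,0])

```text
t: 64.07
eef_pos: [0.4372, -0.0494, 0.0478]
tool_rot: [0.001, 0.999, 0.032, -0.004]
contact_force: [-17.5, -11.0, 25.2]
gripper_width: 0.201
grasp_force: 44.3
```

```bash
python3 lever.py .705 1
```

```text
sleeve 0.701 r 0.1234 yaw -86.4 z 0.0478 grip 0.2008160199270714 44.27807807922363 F [-17.5 -11.   25.2] q7 -0.82
[2.6, -0.5, -0.0]
```

Request:
send_rows([
  [0,0,0],
  [0,0,0],
  [0,0,0],
  [0,0,-20],
  [0,0,-45],
  [0,0,-70],
  [0,0,-70],
  [0,0,-70],
], roll=[0,0,0,0,0,0,0,0], claw=[0.3,0.6,1,1,1,1,1,1])

```text
t: 64.73
eef_pos: [0.4445, -0.0445, 0.1182]
tool_rot: [-0.001, 0.999, 0.036, 0.002]
contact_force: [-0.9, -0.0, -0.5]
gripper_width: 0.997
grasp_force: 0.0
```

Request:
send_rows([
  [0,0,0],
  [0,0,0],
  [0,0,0],
  [0,0,0],
  [0,0,0],
  [0,0,0],
  [0,0,0],
  [0,0,0],
], roll=[0,0,0,0,0,0,0,0], claw=[1,1,1,1,1,1,1,1])

```text
t: 65.4
eef_pos: [0.4431, -0.0455, 0.1172]
tool_rot: [0.0, 0.999, 0.035, -0.0]
contact_force: [-0.3, 0.1, -0.3]
gripper_width: 0.997
grasp_force: 0.0
```

```bash
python3 look.py 16 "[(.142,(353,197),(289,183))]"
python3 - <<'E'
from meas import *
s=cv2.imread("pics/scene16.png")
g,st=grip_top(s,(262,165,30,35)); print("grip scene",g,st.tolist())
for v in(.6,.65,.7,.75):
    from lever import pt
    print(v,proj("scene",[*pt(v,.12),.085]).round(1),proj("scene",[*pt(v,.12),.042]).round(1))
E
python3 lever.py .7 1
```

```text
lid top [352.2 196.6] [21.1 22.5] scene [287.8 185.7] [22.6 26.6] tri [ 0.561  -0.0451  0.1369] 0.0039 plane [ 0.5612 -0.0431  0.138 ]
  seal [-0.6036, [0.5735, -0.0449], [0.5574, -0.0448], [0.5892, -0.0451]]
grip scene [282.97718447 185.20347896] [62, 39, 58, 88, 3090]
0.6 [275.4 175.8] [276.6 187. ]
0.65 [277.3 175.3] [278.5 186.5]
0.7 [279.3 174.9] [280.4 186.1]
0.75 [281.3 174.5] [282.3 185.7]
sleeve 0.733 r 0.1174 yaw -86.0 z 0.1173 grip 1.0005046137218718 0.0 F [ 0.4 -0.7 -0.4] q7 -0.96
[-3.6, 3.7, 0.0]
```

Run:
```python
import cv2,numpy as np
for f in("scene16","scene12","scene5"):
    s=cv2.imread(f"pics/{f}.png").max(2)
    print(f)
    for r in range(172,190,3): print(r,[c for c in range(264,320) if s[r,c]<55])
```

```text
scene16
172 []
175 [279, 280, 281]
178 [278, 279, 280, 281, 282, 290]
181 [278, 279, 280, 281, 282, 283, 284, 285, 286, 287, 288, 289, 290, 291, 292, 293, 294, 295, 296, 297, 298]
184 [278, 279, 280, 281, 282, 283, 284, 285, 293, 294, 295, 296, 297, 298, 299]
187 [278, 279, 280, 281, 282, 283, 284, 285, 293, 294, 295, 296, 297, 298, 299, 300]
scene12
172 []
175 [291, 292, 293, 294, 295]
178 [292, 293, 294, 295]
181 [291, 292, 293, 294, 295, 296]
184 [283, 284, 285, 286, 287, 288, 289, 290, 291, 292, 293, 294, 295, 296]
187 [280, 281, 282, 283, 284, 285, 293, 294, 295, 296, 297, 298]
scene5
172 []
175 [306, 307, 308]
178 [305, 306, 307, 308, 309]
181 [305, 306, 307, 308, 309]
184 [305, 306, 307, 308, 309]
187 [285, 286, 287, 288, 289, 290, 291, 292, 293, 294, 295, 305, 306, 307, 308, 309]
```

Request:
send_rows([
  [-2,3,20],
  [-2,3,45],
  [-2,3,70],
  [-2,3,70],
  [-2,3,70],
  [-2,3,70],
  [-2,3,70],
  [-2,3,70],
], roll=[0,0,0,0,0,0,0,0], claw=[1,1,1,0.6,0.2,0,0,0])

```text
t: 66.17
eef_pos: [0.4422, -0.0485, 0.0484]
tool_rot: [-0.0, 0.999, 0.035, 0.001]
contact_force: [-0.5, 0.4, 0.6]
gripper_width: 0.296
grasp_force: 0.0
```

Request:
send_rows([
  [0,0,0],
  [0,0,0],
  [0,0,0],
  [0,0,0],
  [0,0,0],
  [0,0,0],
  [0,0,0],
  [0,0,0],
], roll=[0,0,0,0,0,0,0,0], claw=[0,0,0,0,0,0,0,0])

```text
t: 66.83
eef_pos: [0.4421, -0.0487, 0.0483]
tool_rot: [-0.0, 0.999, 0.035, 0.001]
contact_force: [-1.6, -0.4, 8.2]
gripper_width: 0.201
grasp_force: 38.7
```

```bash
python3 lever.py -0.015 7
```

```text
sleeve 0.705 r 0.1184 yaw -86.0 z 0.0483 grip 0.2014538457905497 38.7432199716568 F [-1.6 -0.4  8.2] q7 -0.81
[-2.3, 12.3, -0.0]
[-0.9, 24.7, -0.0]
[1.7, 36.8, -0.0]
[5.6, 48.6, -0.0]
[10.7, 59.9, 0.0]
[16.9, 70.7, 0.0]
[24.1, 80.8, 0.0]
```

Request:
send_rows([
  [-1,12,0],
  [0.5,24.5,0],
  [3,37,0],
  [6.5,48.5,0],
  [11,60,0],
  [17,70.5,0],
  [24,80.5,0],
  [25,82,0],
], roll=[0,0,0,0,0,0,0,0], claw=[0,0,0,0,0,0,0,0])

```text
t: 67.5
eef_pos: [0.47, -0.1258, 0.0476]
tool_rot: [-0.004, 0.999, 0.036, -0.003]
contact_force: [-12.5, 14.6, 23.3]
gripper_width: 0.199
grasp_force: 42.2
```

Request:
send_rows([
  [0,0,0],
  [0.5,0.5,0],
  [1,1,0],
  [1,1,0],
  [1,1,0],
  [1,1,0],
  [1,1,0],
  [1,1,0],
], roll=[0,0,0,0,0,0,0,0], claw=[0,0,0,0,0,0,0,0])

```text
t: 68.17
eef_pos: [0.47, -0.1258, 0.0476]
tool_rot: [-0.004, 0.999, 0.036, -0.003]
contact_force: [-11.0, 10.7, 20.3]
gripper_width: 0.198
grasp_force: 41.7
```

```bash
python3 lever.py -0.01 1; python3 go.py "[(.559,-.0445,.2,-75)]"
```

```text
sleeve 0.006 r 0.121 yaw -85.8 z 0.0476 grip 0.19750967079490245 41.73767387866974 F [-11.   10.7  20.3] q7 -0.67
[1.3, 1.5, -0.0]
t 68.17 tcp [ 0.47   -0.1258  0.0476] yaw -85.8 tilt 0.56 q7 -0.67 w 0.198
-> (0.559, -0.0445, 0.2, -75) slide [93.8, -75.9, -152.3] roll -10.8
```

Request:
send_rows([
  [0,0,0],
  [0,0,0],
  [0,0,0],
  [0,0,-30],
  [0,0,-70],
  [0,0,-110],
  [0,0,-150],
  [0,0,-152],
], roll=[0,0,0,0,0,0,0,0], claw=[0.3,0.6,1,1,1,1,1,1], force=30)

```text
t: 68.83
eef_pos: [0.4767, -0.1315, 0.2052]
tool_rot: [0.001, 0.999, 0.035, 0.005]
contact_force: [1.6, -0.4, -0.4]
gripper_width: 0.999
grasp_force: 0.0
```

Request:
send_rows([
  [15,-12,0],
  [38,-30,0],
  [61,-48,0],
  [80,-64,0],
  [90,-74,0],
  [90,-74,0],
  [90,-74,0],
  [90,-74,0],
], roll=[-3,-6,-9,-11,-11,-11,-11,-11], claw=[1,1,1,1,1,1,1,1])

```text
t: 69.5
eef_pos: [0.5565, -0.051, 0.1993]
tool_rot: [0.0, 0.992, 0.129, -0.0]
contact_force: [0.3, -0.2, 0.3]
gripper_width: 1.001
grasp_force: 0.0
```

```bash
python3 go.py "[(.559,-.0445,.088,-75)]"
```

```text
t 69.5 tcp [ 0.5565 -0.051   0.1993] yaw -75.1 tilt 0.06 q7 -0.87 w 1.001
-> (0.559, -0.0445, 0.088, -75) slide [4.1, -5.7, 111.2] roll -0.1
```

Request:
send_rows([
  [2,-3,5],
  [4,-5.5,20],
  [4,-5.5,45],
  [4,-5.5,70],
  [4,-5.5,95],
  [4,-5.5,109],
  [4,-5.5,110],
  [4,-5.5,110],
], roll=[0,0,0,0,0,0,0,0], claw=[1,1,1,1,1,1,1,0.6])

```text
t: 70.17
eef_pos: [0.5596, -0.0437, 0.0892]
tool_rot: [0.0, 0.992, 0.13, -0.001]
contact_force: [-0.4, 0.1, 0.9]
gripper_width: 0.884
grasp_force: 0.0
```

Request:
send_rows([
  [0,0,0],
  [0,0,0],
  [0,0,0],
  [0,0,0],
  [0,0,-5],
  [0,0,-25],
  [0,0,-60],
  [0,0,-95],
], roll=[0,0,0,0,0,0,0,0], claw=[0.6,0.6,0.6,0.6,0.6,0.6,0.6,0.6])

```text
t: 70.83
eef_pos: [0.5584, -0.0423, 0.1844]
tool_rot: [-0.0, 0.991, 0.131, -0.002]
contact_force: [1.2, 0.2, -3.5]
gripper_width: 0.762
grasp_force: 35.1
```

```bash
python3 go.py "[(.52,-.18,.2,-113),(.456,-.299,.195,-151.5),(.456,-.299,.055,-151.5)]"
```

```text
t 70.83 tcp [ 0.5584 -0.0423  0.1844] yaw -75.0 tilt 0.24 q7 -0.87 w 0.762
-> (0.52, -0.18, 0.2, -113) slide [-72.9, 123.0, -15.5] roll 38.0
-> (0.456, -0.299, 0.195, -151.5) slide [-12.4, 134.5, 5.0] roll 38.5
-> (0.456, -0.299, 0.055, -151.5) slide [0.0, 0.0, 140.0] roll 0.0
```

Request:
send_rows([
  [-6,10,-6],
  [-16,27,-12],
  [-28,47,-15],
  [-40,68,-15],
  [-52,88,-15],
  [-62,105,-15],
  [-70,118,-15],
  [-73,123,-15],
], roll=[3,8,14,20,26,32,36,38], claw=[0.6,0.6,0.6,0.6,0.6,0.6,0.6,0.6])

```text
t: 71.5
eef_pos: [0.5199, -0.1824, 0.1994]
tool_rot: [0.0, 0.979, -0.202, -0.0]
contact_force: [0.1, -0.1, -3.6]
gripper_width: 0.766
grasp_force: 35.2
```

Request:
send_rows([
  [-1,13,0],
  [-3,33,1],
  [-5,54,3],
  [-7,75,5],
  [-9,96,5],
  [-11,115,5],
  [-12,128,5],
  [-12,134,5],
], roll=[3,8,14,20,26,32,36,38.5], claw=[0.6,0.6,0.6,0.6,0.6,0.6,0.6,0.6])

```text
t: 72.17
eef_pos: [0.4569, -0.3003, 0.1942]
tool_rot: [-0.0, 0.858, -0.513, -0.0]
contact_force: [-0.2, 0.2, -2.9]
gripper_width: 0.766
grasp_force: 35.2
```

```bash
python3 go.py "[(.456,-.299,.055,-151.5)]"
```

```text
t 72.17 tcp [ 0.4569 -0.3003  0.1942] yaw -151.8 tilt 0.03 q7 -1.48 w 0.766
-> (0.456, -0.299, 0.055, -151.5) slide [-1.6, 0.1, 139.2] roll -0.3
```

Request:
send_rows([
  [-1.5,0,10],
  [-1.5,0,30],
  [-1.5,0,55],
  [-1.5,0,80],
  [-1.5,0,105],
  [-1.5,0,122],
  [-1.5,0,133],
  [-1.5,0,139],
], roll=[0,0,0,0,0,0,0,0], claw=[0.6,0.6,0.6,0.6,0.6,0.6,0.6,0.6])

```text
t: 72.83
eef_pos: [0.4575, -0.2963, 0.0534]
tool_rot: [-0.0, 0.86, -0.51, -0.001]
contact_force: [0.3, -0.0, -2.8]
gripper_width: 0.762
grasp_force: 35.2
```

Request:
send_rows([
  [0,0,1],
  [0,0,2],
  [0,0,3],
  [0,0,4],
  [0,0,5],
  [0,0,5.5],
  [0,0,5.5],
  [0,0,5.5],
], roll=[0,0,0,0,0,0,0,0], claw=[0.6,0.6,0.6,0.6,0.6,0.6,0.6,0.6])

```text
t: 73.5
eef_pos: [0.4575, -0.2981, 0.0499]
tool_rot: [-0.0, 0.86, -0.511, 0.0]
contact_force: [-0.4, 0.2, -3.2]
gripper_width: 0.761
grasp_force: 35.2
```

Request:
send_rows([
  [0,0,0.5],
  [0,0,1],
  [0,0,1.5],
  [0,0,2],
  [0,0,2.5],
  [0,0,2.5],
  [0,0,2.5],
  [0,0,2.5],
], roll=[0,0,0,0,0,0,0,0], claw=[0.6,0.6,0.6,0.6,0.6,0.6,0.6,0.6])

```text
t: 74.17
eef_pos: [0.4574, -0.2981, 0.0477]
tool_rot: [-0.0, 0.859, -0.511, 0.0]
contact_force: [-2.1, 2.3, 4.9]
gripper_width: 0.762
grasp_force: 36.1
```

Contact. I'll release, rise, back away and take a final look.

Request:
send_rows([
  [0,0,0],
  [0,0,0],
  [0,0,0],
  [0,0,0],
  [0,0,-25],
  [0,0,-60],
  [0,0,-100],
  [0,0,-140],
], roll=[0,0,0,0,0,0,0,0], claw=[0.7,0.8,0.9,1,1,1,1,1])

```text
t: 74.83
eef_pos: [0.4568, -0.2981, 0.1886]
tool_rot: [0.0, 0.859, -0.511, -0.001]
contact_force: [1.3, -0.5, 0.2]
gripper_width: 1.001
grasp_force: 0.0
```

Request:
send_rows([
  [-20,-10,-10],
  [-45,-23,-20],
  [-75,-38,-20],
  [-105,-53,-20],
  [-135,-68,-20],
  [-165,-83,-20],
  [-195,-98,-20],
  [-210,-105,-20],
], roll=[0,0,0,0,0,0,0,0], claw=[1,1,1,1,1,1,1,1])

```text
t: 75.5
eef_pos: [0.4493, -0.0596, 0.2069]
tool_rot: [-0.0, 0.86, -0.51, -0.001]
contact_force: [0.5, -0.3, 0.4]
gripper_width: 1.0
grasp_force: 0.0
```

Run:
```python
from h import *
t=bot.read_camera("top")[:,:,::-1];s=bot.read_camera("scene")[:,:,::-1]
a=cv2.resize(t[130:290,310:550],None,fx=2.4,fy=2.4,interpolation=2)[:,:400]
f=lambda im,x,y,w,h,W:cv2.resize(im[y:y+h,x:x+w],(W,int(h*W/w)),interpolation=2)
A=f(t,310,130,240,160,400);B=f(s,80,130,260,160,400)
h=min(len(A),len(B)); C=np.hstack([A[:h],B[:h]])
D=f(t,80,80,480,200,800)[:300]
cv2.imwrite("pics/final.png",np.vstack([C,D])); print(np.vstack([C,D]).shape, bot.get_obs()["t"])
```

```text
(546, 800, 3) 75.6
```

View pics/final.png

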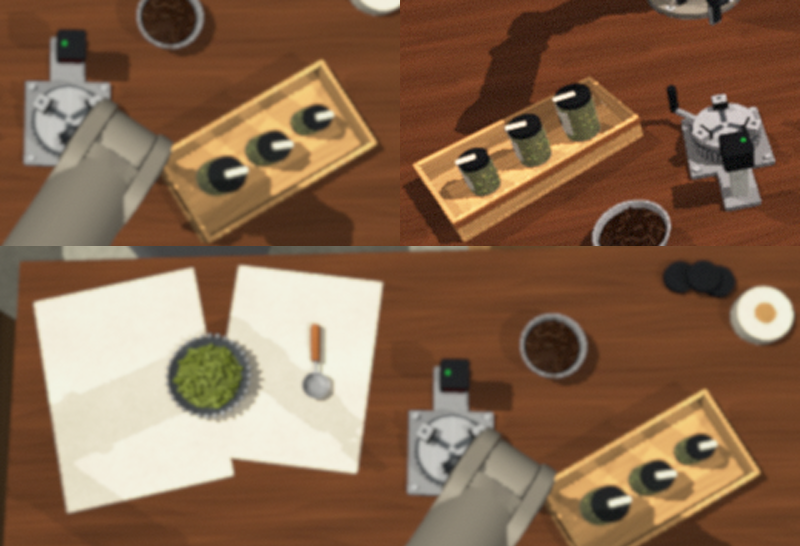

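The final views show all three jars upright in the tray. The chuck is empty and fully open, with the lever at scene x ≈ 257 as at the stop. The dish, bowl and scoop are unmoved and the arm is clear.

```bash
python3 -c "
from station import bot
print(bot.hand_in())"
```

```text
the job is handed in; nothing more can be done
None
```

I ran all three jars (slim, medium, wide, in that order) through the label station, stood them upright in the tray, left the chuck fully open and handed the job in at about 76 s; no verdict came back.

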